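# Raise the dish lift by one turn and clamp it

## Task

Raise the dish lift: with the fingertips, push its hand wheel round clockwise (seen from above) by the upright handle at the end of its spoke, through exactly one full turn, so that the handle stands again where it began. Then push the clamp lever by its upright post, away from the wheel, as far as it goes, and let go of everything. Only push, gently: do not grip the handle or the lever, and do not disturb or pick up the things standing round about.

Things in the scene. Friction and masses are not known exactly. Their poses are not given: they have to be found in the camera images.
- wheel (a joint): Angle of the hand wheel (rad), growing clockwise as seen from above; it starts somewhere between 0 and 2.4 and one turn adds 6.28. Stops at -0.3 and 11. The wheel lies level: rim circle 70 mm in radius of 12 mm bar, three spokes, top of rim and spokes 63 mm and top of hub 69 mm above the table. It takes about 2 N at the handle, does not coast and stays where it is left; each turn raises the round stage behind the lever by 8 mm (to at most 94 mm above the table).
- handle (a point): Middle of the wheel's upright handle, a black round post 18 mm in diameter standing on the rim at the end of one spoke, 70 mm from the wheel's axis. The point is 90 mm above the table; the post rises from the rim to 119 mm above the table. It goes round with the wheel.
- lift: The dish lift, fixed to the table; its origin lies on the wheel's upright axis, at table height. Its base is a white slab 260 x 345 mm, 25 mm thick: base x points to the far edge, -y to the side of the clamp lever, whose pivot is 160 mm from the wheel's axis.
- lever (a joint): Angle of the clamp lever (rad): it starts between 0 and 0.25, with the lever pointing to the base's -x (roughly to the robot), and grows anticlockwise seen from above, its post swinging away from the wheel, to the stop at 1.4 (clamped). It takes about 1.5 N at the post and stays where it is left.
- lever_post (a point): Middle of the upright black post at the end of the clamp lever, 16 mm in diameter, 60 mm from the lever's pivot. The point is 79 mm above the table; the post rises to 99 mm, the lever's bar beneath it is 55 mm above the table at its top.
- lever_pivot (a point): Fixed point on the lever's upright pivot axis, 79 mm above the table; The pivot's top is 55 mm above the table.
- dish_mid (a point): Bystander, not to be moved: small closed culture dish, 37 mm across and 12 mm tall, on the lift's base between wheel and lever. The point is its centre, half-way up.
- vial_mid (a point): Bystander, not to be moved: capped vial, 24 mm across and 40 mm tall, on the lift's base beyond the wheel. The point is its centre, half-way up.
- dome_mid (a point): Bystander, not to be moved: round glass cover, 120 mm across, 107 mm tall with its knob, on the table left of the lift. The point is its centre, half-way up.
- tipbox_mid (a point): Bystander, not to be moved: box of pipette tips, 85 x 120 x 54 mm, on the table right of the lift. The point is its centre, half-way up.
- jar_mid (a point): Bystander, not to be moved: closed jar, 50 mm across and 60 mm tall, near left on the table. The point is its centre, half-way up.

How it is judged (in metres and radians):
On the way, in this order (a step that is already met when the one before it is completed fails the run):
1. the wheel has been pushed clockwise through one turn while the clamp lever is still open (distance of handle from where it was at the start of the episode below 0.012 m and value of joint wheel between 5 and 10 rad and value of joint lever below 0.6 rad), for 0.2 s.
2. the clamp lever is pushed over to its stop (value of joint lever above 1.25 rad), for 0.2 s.
At the end, for the whole second after the job is handed in: The wheel is one clockwise turn from its start, its handle within 12 mm (10 degrees) of where it began and at rest; the clamp lever is within 0.15 rad of its stop; no bystander is more than 15 mm from its place (distance of handle from where it was at the start of the episode below 0.012 m and value of joint wheel between 5 and 10 rad and value of joint lever above 1.25 rad and velocity of joint wheel between -0.05 and 0.05 rad/s and distance of each of dish_mid, vial_mid, dome_mid, tipbox_mid, jar_mid from where it was at the start of the episode below 0.015 m); the robot touches nothing.
It fails at once if a bystander is knocked, moved or lifted by more than 15 mm (distance of any of dish_mid, vial_mid, dome_mid, tipbox_mid, jar_mid from where it was at the start of the episode above 0.015 m).
It fails at once if the wheel or the lever is gripped or pushed roughly (more than 30 N from the fingers) (contact force between the fingers and lift above 30 N).
It also fails if it takes over 72 s, if anything falls off the work surface, if the arm or the gripper's body presses on something with over 40 N, if the wrist force passes 120 N, or if a joint passes its speed limit or range.

## Robot

A 6-joint arm with a two-finger parallel gripper is mounted at the origin on the work surface. World frame = base frame: x ahead of the robot, y to its left, z up, the work surface at z = 0. Lengths are in m, angles in degrees, forces in N, time in s.
With the tool pointing down it reaches from about 0.4 to 0.925 m from the base axis. Payload 3.4 kg.
Tool frame: the origin (TCP) lies on the centre line of the jaws, within the pads' length; the fingertips stand 8 mm ahead of it and the grasp point (between the pads) lies 11 mm behind it (bot.tip_extent is the distance from the TCP to the fingertips, in m); z points along the fingers, y is the direction in which the jaws open and shut (so a half turn about z gives the same grasp; the last joint's range is limited). The gripper opens to 85 mm and grips with 20 to 120 N. Pads are 22 mm wide; open, the fingers measure 114 mm over their backs; the gripper's body (76 mm by 85 mm) begins 54 mm behind the grasp point. The pads swing forward as they close: fully open they stand 13 mm farther back than shut.
Start: joints at [61.736, 17.578, 86.31, -0, 76.112, -4.211], TCP at [0.234, 0.525, 0.239] pointing down, gripper open.
Joint ranges: [-179.03, 179.03], [-60, 130.46], [8.19, 133.38], [-81.62, 261.62], [5.75, 156.47], [-153.77, 153.77]. Speed limits (degrees/s): [147.25, 147.25, 180, 180, 180, 180].

## Interface

Orientations are given as [roll, pitch, yaw] about the fixed x, y, z axes, in that order (R = Rz(yaw) Ry(pitch) Rx(roll)).
In Python, from rig import bot gives the robot as it stands.
- The arm moves only by the tool send_rows, never from a script. Its argument "commands" is a list of rows, each a list of 7 numbers: the shift along the tool's x, y, z in mm, then the turn, a rotation vector about the tool's x, y, z in degrees, then the closure, from 0 (fully open) to 1 (shut). A call has exactly 8 rows; each row is the pose to reach, as a shift and turn from the pose commanded when the call began, along the tool's axes at that moment; what a row does not reach only later rows make up. A row lasts 1/10 s, in which the tool goes at most 50 mm and 8.59 degrees, less where a joint would pass 70% of its speed; a pose out of reach is approached as far as the arm can. A call with a gripper value outside its range is refused whole. The fingers move at their own pace and stop on an object; the grip force is fixed at half the most. Time passes only in rows, so rows that repeat a pose let the fingers close, or fill a call up. It gives the time, the measured TCP pose, the force and the opening at its end, in the units of the state.
- bot.read_state(): the state, without advancing time (a new reading comes with each control period).
- bot.snapshot(name): name is "side" or "top" or "wrist"; returns the picture (480x640x3 uint8, red, green, blue); there is no depth.
- bot.camera_info(name): a dict with "fx", "fy", "cx", "cy" (pixels), "extrinsics" (4x4, takes a point from camera to world coordinates); the wrist camera has in their place "tool_from_camera" (4x4, takes a point from camera to tool coordinates, whose origin is the TCP and whose axes are the flange's). Camera axes: x right, y down, z forward; pixel columns grow to the right and rows downward; lengths in m; the calibration is good to about 2 mm. The wrist camera is an equidistant fisheye: a pixel r from the principal point sees the ray r / f radians off the axis. A picture is of the moment at which its call begins: read the wrist's pose just before it. camera_info takes no time and is no camera call.
- bot.hand_in(): hands the job in, once; it reports no verdict.
The state is a dict: "time": time; "joint_positions": joint angles; "dq": joint speeds; "tau": joint torques, N m; "eef_pos": TCP position; "eef_rot": TCP orientation; "force": force on the tool from outside, world axes, zero at the start; "torque": the same for the moment, N m; "width": finger opening in m.
Only numpy, scipy, OpenCV 4.12 (cv2) and the standard library are available. Lean on these libraries where they do the work, as an engineer would, in place of code of your own. Each camera call takes 0.05 s, during which the arm holds its last target.

## Working session

There is one attempt and no reset: what is moved stays moved. The work goes in short steps, Python scripts to look and compute and a tool call to move; the robot and the scene stay as the last step left them, time stands still between calls to the robot, and variables do not carry over. Pictures are saved under pics/ and viewed, and the job is handed in when it is done.

Besides the shell and the picture viewer there is one more tool, called after "Emit:" by a JSON object that holds its "api" and its "payload", one argument or row to a line. send_rows: Moves the arm, as the interface text tells. Its arguments: {"type":"object","properties":{"commands":{"type":"array"}},"required":["commands"]}

```bash
mkdir -p pics; ls
python3 - <<'E'
from rig import bot
import cv2
print(bot.read_state())
for n in ("side","top","wrist"):
    cv2.imwrite(f"pics/{n}0.png",bot.snapshot(n)[:,:,::-1]); print(n,bot.camera_info(n))
print(bot.tip_extent)
E
```

```text
pics
{'time': 0.0, 'joint_positions': array([ 6.17354319e+01,  1.76223238e+01,  8.63839469e+01, -1.73010321e-03,
        7.61111036e+01, -4.21018391e+00]), 'dq': array([ 0.01660159, -0.04741218, -0.03982648,  0.06671727, -0.04165805,
        0.04005941]), 'tau': array([ 1.76231872e-03, -4.57548594e+01, -2.51918167e+01,  2.88836727e-04,
        1.33758009e-02,  1.63061594e-05]), 'eef_pos': array([0.23406908, 0.52445107, 0.23838001]), 'eef_rot': array([-1.79882819e+02, -6.94295344e-03,  1.55946026e+02]), 'force': array([-0.34484882,  0.01454107,  0.2080167 ]), 'torque': array([8.01848370e-03, 9.16650628e-05, 6.45480292e-03]), 'width': 0.08544536136448708}
side {'fx': 542.7164392937996, 'fy': 542.7164392937996, 'cx': 324.18202644789744, 'cy': 237.15176823671317, 'extrinsics': array([[ 0.94486495, -0.18784448,  0.26822504,  0.20624978],
       [-0.32742487, -0.52991221,  0.78229534, -1.03988063],
       [-0.00481414, -0.826987  , -0.56220043,  0.82174796],
       [ 0.        ,  0.        ,  0.        ,  1.        ]])}
top {'fx': 441.4394535708132, 'fy': 441.4394535708132, 'cx': 319.74549712617545, 'cy': 232.39413095866908, 'extrinsics': array([[ 0.05162557, -0.96630931,  0.25215297,  0.32641843],
       [-0.99865797, -0.04890841,  0.01703587, -0.02543743],
       [-0.00412952, -0.25269406, -0.96753742,  1.02226409],
       [ 0.        ,  0.        ,  0.        ,  1.        ]])}
wrist {'fx': 371.64829954431775, 'fy': 371.64829954431775, 'cx': 325.9455273985135, 'cy': 242.40541183953752, 'tool_from_camera': array([[ 5.89110462e-05, -9.63833948e-01, -2.66503505e-01,
         6.79299025e-02],
       [ 9.99999994e-01,  8.02141706e-05, -6.90501043e-05,
         6.29631106e-04],
       [ 8.79301922e-05, -2.66503499e-01,  9.63833947e-01,
        -1.34937136e-01],
       [ 0.00000000e+00,  0.00000000e+00,  0.00000000e+00,
         1.00000000e+00]])}
0.008
```

View pics/top0.png

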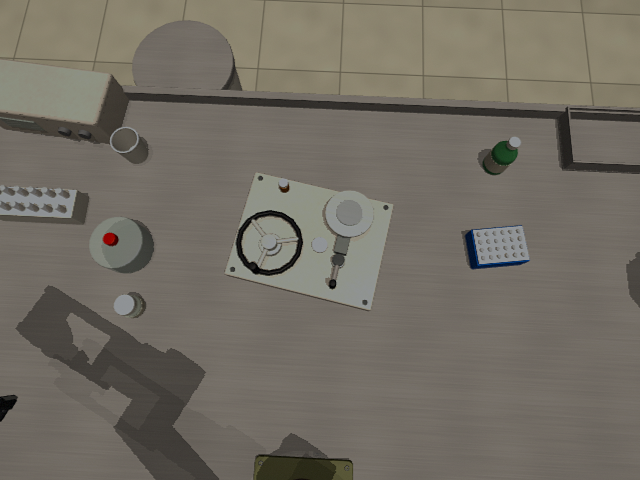

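View pics/side0.png

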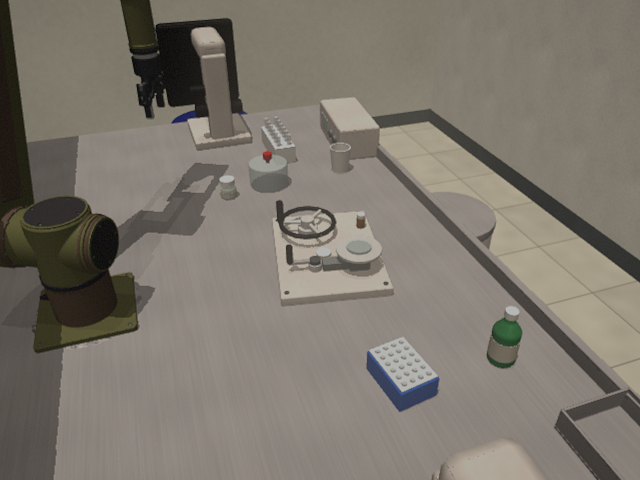

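Top view: the wheel is at about (270,242), its handle lower left at about (252,268), the lever post at about (332,284), the dish at (319,244) and the vial at (284,186). I'll enlarge that area.

Run:
```python
import cv2
a=cv2.imread("pics/top0.png")[165:315,215:405]; cv2.imwrite("pics/topc.png",cv2.resize(a,None,fx=4,fy=4,interpolation=cv2.INTER_CUBIC))
a=cv2.imread("pics/side0.png")[190:310,260:400]; cv2.imwrite("pics/sidec.png",cv2.resize(a,None,fx=5,fy=5,interpolation=cv2.INTER_CUBIC))
```

```text
(no output)
```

View pics/topc.png

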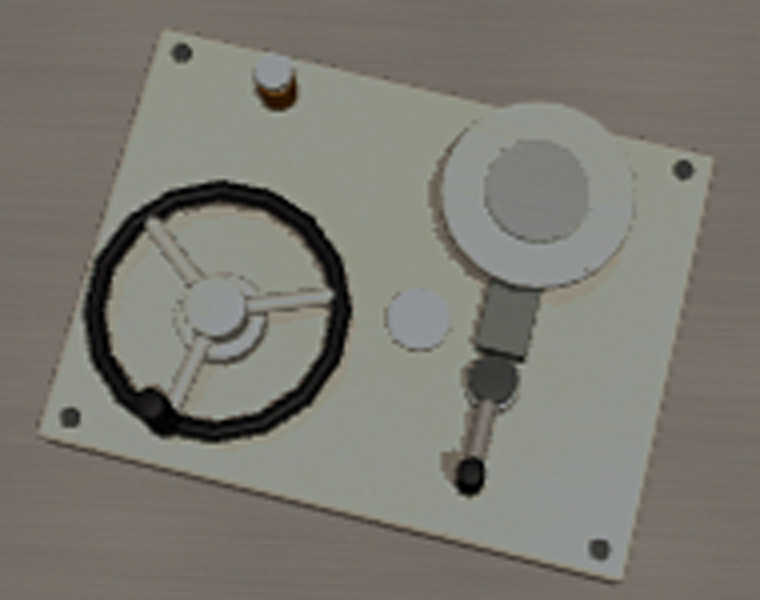

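View pics/sidec.png

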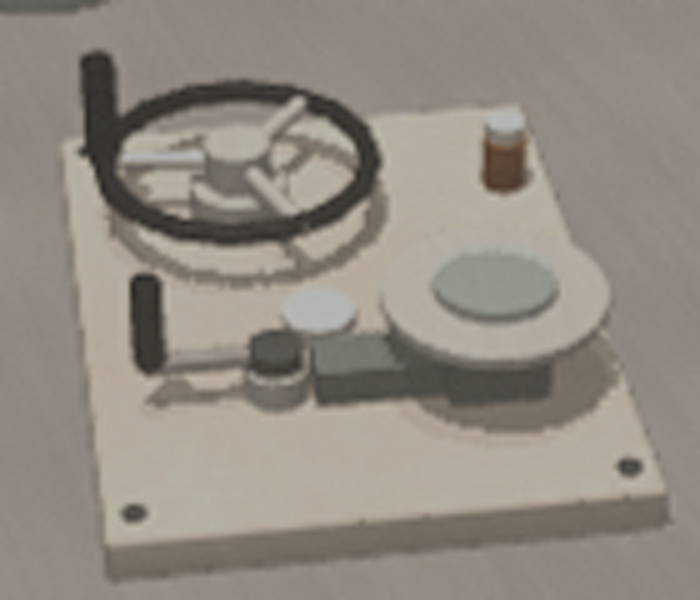

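Crop, in enlarged pixels: hub (215,307), handle top (150,404), lever post top (470,470), pivot (493,378), slab corners (165,30), (713,157), (622,580), (40,435), dish (418,320), vial (274,70). Side crop: hub (238,142), handle top (97,57), post top (145,280), pivot (277,345).

```bash
cat > h.py <<'E'
import numpy as np, cv2
from rig import bot
def w(n,u,v,z):
    c=bot.camera_info(n);E=c["extrinsics"]
    d=E[:3,:3]@np.array([(u-c["cx"])/c["fx"],(v-c["cy"])/c["fy"],1]);o=E[:3,3]
    return (o+d*(z-o[2])/d[2])
def t(x,y,z): return w("top",215+x/4,165+y/4,z)
def s(x,y,z): return w("side",260+x/5,190+y/5,z)
E
python3 - <<'E'
from h import *
np.set_printoptions(precision=4,suppress=True)
for n,a,b in [("hub",t(215,307,.069),s(238,142,.069)),("handle",t(150,404,.119),s(97,57,.119)),("post",t(470,470,.099),s(145,280,.099)),("piv",t(493,378,.055),s(277,345,.055)),("dish",t(418,320,.037),s(317,308,.037)),("vial",t(274,70,.065),s(505,118,.065)),("stage",t(538,195,.08),s(495,298,.08))]:
    print(n,a,b)
for c in [(165,30),(713,157),(622,580),(40,435)]: print(t(*c,.025))
for n,p,z in [("dome",(110,239),.107),("jar",(124,304),.06),("tip",(501,242),.054)]: print(n,w("top",*p,z))
for k in [(85,311),(350,311),(218,182),(218,440)]: print(t(*k,.057))
E
```

```text
hub [0.5477 0.1033 0.069 ] [0.5531 0.1039 0.069 ]
handle [0.4828 0.1261 0.119 ] [0.4869 0.1295 0.119 ]
post [ 0.4598 -0.0415  0.099 ] [ 0.4624 -0.0414  0.099 ]
piv [ 0.5182 -0.0528  0.055 ] [ 0.5222 -0.0531  0.055 ]
dish [ 0.5534 -0.0091  0.037 ] [ 0.558  -0.0074  0.037 ]
vial [0.6906 0.0812 0.065 ] [0.6955 0.0854 0.065 ]
stage [ 0.6183 -0.0729  0.08  ] [ 0.6202 -0.0843  0.08  ]
[0.7283 0.1535 0.025 ]
[ 0.6641 -0.1785  0.025 ]
[ 0.4133 -0.1302  0.025 ]
[0.478  0.2029 0.025 ]
dome [0.5277 0.438  0.107 ]
jar [0.3957 0.4065 0.06  ]
tip [ 0.5771 -0.4169  0.054 ]
[0.5445 0.1778 0.057 ]
[0.552 0.029 0.057]
[0.6239 0.1092 0.057 ]
[0.4754 0.0972 0.057 ]
```

```bash
cat >> h.py <<'E'
import json,os,sys
from scipy.spatial.transform import Rotation as R
HUB=np.array([.5495,.1035])
def load(): return json.load(open("cmd.json")) if os.path.exists("cmd.json") else [.234,.525,.239,155.947]
def Rt(y): return R.from_euler("xyz",[180,0,y],degrees=True)
def plan(wps,g,commit=False):
    """wps: 8 world (x,y,z,yaw) poses -> rounded rows"""
    c=load(); rows=[]
    for p in wps:
        d=Rt(c[3]).inv().apply(np.array(p[:3])-c[:3])*1000
        rows.append([int(round(v)) for v in d]+[0,0,int(round(c[3]-p[3])),g])
    print(json.dumps(rows).replace(" ","")); return rows
def sent(row):
    c=load(); p=np.array(c[:3])+Rt(c[3]).apply(np.array(row[:3])/1000)
    n=[*p.tolist(),c[3]-row[5]]; json.dump(n,open("cmd.json","w")); print("cmd",np.round(n,4))
def st():
    s=bot.read_state(); print("t %.1f"%s["time"],np.round(s["eef_pos"],4),np.round(s["eef_rot"],1),"F",np.round(s["force"],1),"w %.3f"%s["width"],"q",np.round(s["joint_positions"],0))
def lin(to,g,n=8):
    c=np.array(load()); return plan([c+(np.array(to)-c)*min(1,(i+1)/n) for i in range(8)],g)
def polar(phi,off,face,z,yaw=None):
    """finger centre 'off' m behind the handle at polar angle phi; face -1: -x pushes, +1: +x"""
    a=np.radians(phi); h=HUB+.0695*np.array([np.cos(a),np.sin(a)]); tg=np.array([np.sin(a),-np.cos(a)])
    p=h-tg*off; return [*p,z,(phi+90 if face<0 else phi+270) if yaw is None else yaw]
E
python3 -c "
from h import *
T=polar(159,.038,-1,.239);print(T)
r=lin(T,1,n=16); sent(r[-1]); r=lin(T,1)
"
```

```text
[np.float64(0.47099817827572305), np.float64(0.0929305162865047), 0.239, 249]
[[-25,-19,0,0,0,-6,1],[-49,-37,0,0,0,-12,1],[-74,-56,0,0,0,-17,1],[-98,-74,0,0,0,-23,1],[-123,-93,0,0,0,-29,1],[-147,-112,0,0,0,-35,1],[-172,-130,0,0,0,-41,1],[-196,-149,0,0,0,-47,1]]
cmd [  0.3523   0.3091   0.239  202.947 ]
[[-3,-31,0,0,0,-6,1],[-6,-61,0,0,0,-12,1],[-9,-92,0,0,0,-17,1],[-13,-123,0,0,0,-23,1],[-16,-153,0,0,0,-29,1],[-19,-184,0,0,0,-35,1],[-22,-215,0,0,0,-40,1],[-25,-245,0,0,0,-46,1]]
```

Emit:
{"api": "send_rows", "payload": {
  "commands": [
    [-25, -19, 0, 0, 0, -6, 1],
    [-49, -37, 0, 0, 0, -12, 1],
    [-74, -56, 0, 0, 0, -17, 1],
    [-98, -74, 0, 0, 0, -23, 1],
    [-123, -93, 0, 0, 0, -29, 1],
    [-147, -112, 0, 0, 0, -35, 1],
    [-172, -130, 0, 0, 0, -41, 1],
    [-196, -149, 0, 0, 0, -47, 1]
  ]
}}

```text
time: 0.95
eef_pos: [0.353, 0.3079, 0.2391]
eef_rot: [-180.0, -0.0, -156.8]
force: [0.0, -0.1, 0.4]
width: -0.0001
```

Emit:
{"api": "send_rows", "payload": {
  "commands": [
    [-3, -31, 0, 0, 0, -6, 1],
    [-6, -61, 0, 0, 0, -12, 1],
    [-9, -92, 0, 0, 0, -17, 1],
    [-13, -123, 0, 0, 0, -23, 1],
    [-16, -153, 0, 0, 0, -29, 1],
    [-19, -184, 0, 0, 0, -35, 1],
    [-22, -215, 0, 0, 0, -40, 1],
    [-25, -245, 0, 0, 0, -46, 1]
  ]
}}

```text
time: 1.75
eef_pos: [0.4714, 0.092, 0.2391]
eef_rot: [180.0, -0.0, -110.8]
force: [-0.4, -0.6, 0.0]
width: -0.0002
```

```bash
python3 -c "
from h import *
sent([-25,-245,0,0,0,-46]); st()
cv2.imwrite('pics/top1.png',bot.snapshot('top')[:,:,::-1]); cv2.imwrite('pics/wr1.png',bot.snapshot('wrist')[:,:,::-1])
T=polar(159,.038,-1,.085);r=lin(T,1,n=7)
"
```

```text
cmd [4.70800e-01 9.32000e-02 2.39000e-01 2.48947e+02]
t 1.8 [0.4714 0.092  0.2391] [ 180.    -0.  -110.8] F [-0.4 -0.6  0. ] w -0.000 q [   6.   10.   97.    0.   73. -153.]
[[0,0,22,0,0,0,1],[0,0,44,0,0,0,1],[0,0,66,0,0,0,1],[0,0,88,0,0,0,1],[0,0,110,0,0,0,1],[0,0,132,0,0,0,1],[0,0,154,0,0,0,1],[0,0,154,0,0,0,1]]
```

View pics/wr1.png

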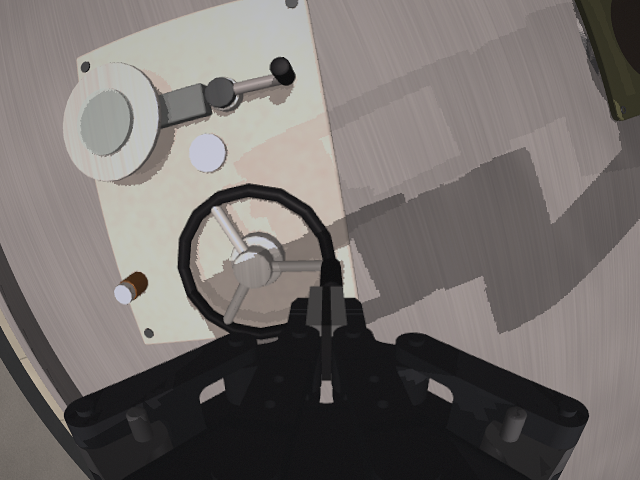

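```bash
cat >> h.py <<'E'
def wproj(P):
    s=bot.read_state(); c=bot.camera_info("wrist")
    Tr=R.from_euler("xyz",s["eef_rot"],degrees=True); q=Tr.inv().apply(np.array(P)-s["eef_pos"])
    M=c["tool_from_camera"]; q=M[:3,:3].T@(q-M[:3,3]); r=np.hypot(q[0],q[1]); th=np.arctan2(r,q[2])
    return np.round([c["cx"]+c["fx"]*th*q[0]/r,c["cy"]+c["fy"]*th*q[1]/r],1)
E
python3 -c "
from h import *
for P in [(.5495,.1035,.069),(.485,.1277,.119),(.485,.1277,.065),(.461,-.0415,.099),(.52,-.053,.055),(.556,-.008,.037),(.4714,.092,.231)]: print(P,wproj(P))
T=polar(159,.038,-1,.239,yaw=238);r=lin(T,1,n=7)
"
```

```text
(0.5495, 0.1035, 0.069) [250.2 266.9]
(0.485, 0.1277, 0.119) [328.6 288.5]
(0.485, 0.1277, 0.065) [328.3 265. ]
(0.461, -0.0415, 0.099) [275.6  62.9]
(0.52, -0.053, 0.055) [215.5  89.2]
(0.556, -0.008, 0.037) [204.4 151.3]
(0.4714, 0.092, 0.231) [329.6 306.1]
[[0,0,0,0,0,2,1],[0,0,0,0,0,3,1],[0,0,0,0,0,5,1],[0,0,0,0,0,6,1],[0,0,0,0,0,8,1],[0,0,0,0,0,9,1],[0,0,0,0,0,11,1],[0,0,0,0,0,11,1]]
```

```bash
python3 -c "
import cv2
a=cv2.imread('pics/wr1.png')[40:340,150:400]; cv2.imwrite('pics/wr1c.png',cv2.resize(a,None,fx=2,fy=2))"
```

```text
(no output)
```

View pics/wr1c.png

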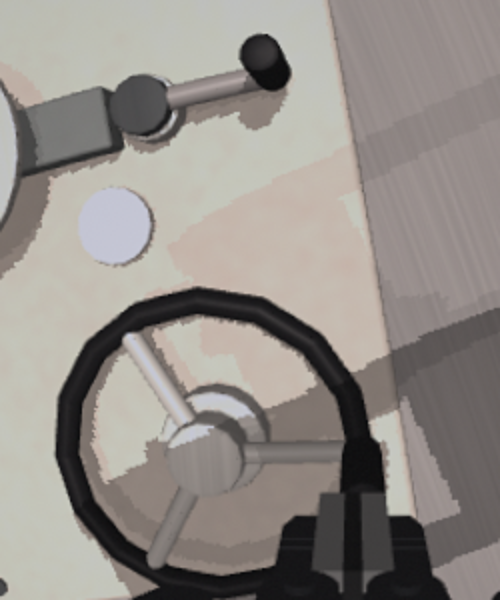

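```bash
sed -i 's/^HUB=.*/HUB=np.array([.5478,.104])/' h.py; python3 -c "
from h import *
T=polar(159,.038,-1,.085,yaw=238);r=lin(T,1,n=7);print(T)
"
```

```text
[[0,0,22,0,0,2,1],[0,0,44,0,0,3,1],[0,1,66,0,0,5,1],[0,1,88,0,0,6,1],[0,1,110,0,0,8,1],[0,1,132,0,0,9,1],[0,1,154,0,0,11,1],[0,1,154,0,0,11,1]]
[np.float64(0.469298178275723), np.float64(0.0934305162865047), 0.085, 238]
```

Emit:
{"api": "send_rows", "payload": {
  "commands": [
    [0, 0, 22, 0, 0, 2, 1],
    [0, 0, 44, 0, 0, 3, 1],
    [0, 1, 66, 0, 0, 5, 1],
    [0, 1, 88, 0, 0, 6, 1],
    [0, 1, 110, 0, 0, 8, 1],
    [0, 1, 132, 0, 0, 9, 1],
    [0, 1, 154, 0, 0, 11, 1],
    [0, 1, 154, 0, 0, 11, 1]
  ]
}}

```text
time: 2.65
eef_pos: [0.4673, 0.094, 0.0829]
eef_rot: [179.7, -0.2, -122.1]
force: [-1.4, -1.4, -0.3]
width: 0.0
```

```bash
python3 -c "
from h import *
sent([0,1,154,0,0,11]); st()
cv2.imwrite('pics/wr2.png',bot.snapshot('wrist')[:,:,::-1])
cv2.imwrite('pics/side2.png',cv2.resize(bot.snapshot('side')[180:310,240:400,::-1],None,fx=4,fy=4))
wp=[polar(159,o,-1,.085,yaw=238) for o in (.032,.026,.021)]+[polar(159-4*k,.021,-1,.085,yaw=min(238,249-4*k)) for k in range(1,6)]
plan(wp,1)
"
```

```text
cmd [4.69900e-01 9.35000e-02 8.50000e-02 2.37947e+02]
t 2.6 [0.4673 0.094  0.0829] [ 179.7   -0.2 -122.1] F [-1.4 -1.4 -0.3] w 0.000 q [   6.   21.  109.    0.   50. -142.]
[[-5,2,0,0,0,0,1],[-11,3,0,0,0,0,1],[-16,4,0,0,0,0,1],[-21,6,0,0,0,0,1],[-26,8,0,0,0,0,1],[-30,9,0,0,0,1,1],[-35,11,0,0,0,5,1],[-40,11,0,0,0,9,1]]
```

View pics/side2.png

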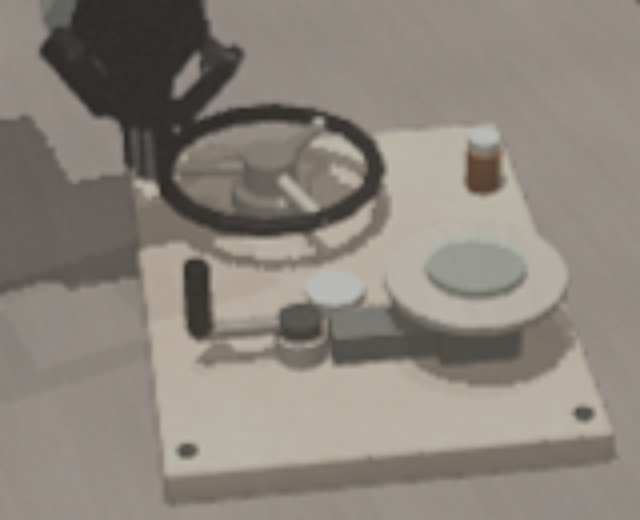

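The fingers hang just outside the rim, short of the handle, and the wheel hasn't moved. Next I'll push.

Emit:
{"api": "send_rows", "payload": {
  "commands": [
    [-5, 2, 0, 0, 0, 0, 1],
    [-11, 3, 0, 0, 0, 0, 1],
    [-16, 4, 0, 0, 0, 0, 1],
    [-21, 6, 0, 0, 0, 0, 1],
    [-26, 8, 0, 0, 0, 0, 1],
    [-30, 9, 0, 0, 0, 1, 1],
    [-35, 11, 0, 0, 0, 5, 1],
    [-40, 11, 0, 0, 0, 9, 1]
  ]
}}

```text
time: 3.55
eef_pos: [0.481, 0.1336, 0.0851]
eef_rot: [179.9, -0.1, -131.3]
force: [-1.9, -2.0, 0.9]
width: -0.0001
```

```bash
python3 -c "
from h import *
sent([-40,11,0,0,0,9]); st()
cv2.imwrite('pics/wr3.png',bot.snapshot('wrist')[:,:,::-1])
cv2.imwrite('pics/side3.png',cv2.resize(bot.snapshot('side')[180:310,240:400,::-1],None,fx=4,fy=4))
cv2.imwrite('pics/top3.png',cv2.resize(bot.snapshot('top')[165:315,215:405,::-1],None,fx=4,fy=4))
wp=[polar(139-4*k,.021,-1,.085) for k in range(1,9)]
plan(wp,1)
"
```

```text
cmd [4.81800e-01 1.33300e-01 8.50000e-02 2.28947e+02]
t 3.5 [0.481  0.1336 0.0851] [ 1.799e+02 -1.000e-01 -1.313e+02] F [-1.9 -2.   0.9] w -0.000 q [  11.   22.  107.    0.   52. -128.]
[[-5,2,0,0,0,4,1],[-10,3,0,0,0,8,1],[-15,3,0,0,0,12,1],[-20,4,0,0,0,16,1],[-25,3,0,0,0,20,1],[-30,3,0,0,0,24,1],[-35,2,0,0,0,28,1],[-40,1,0,0,0,32,1]]
```

View pics/side3.png

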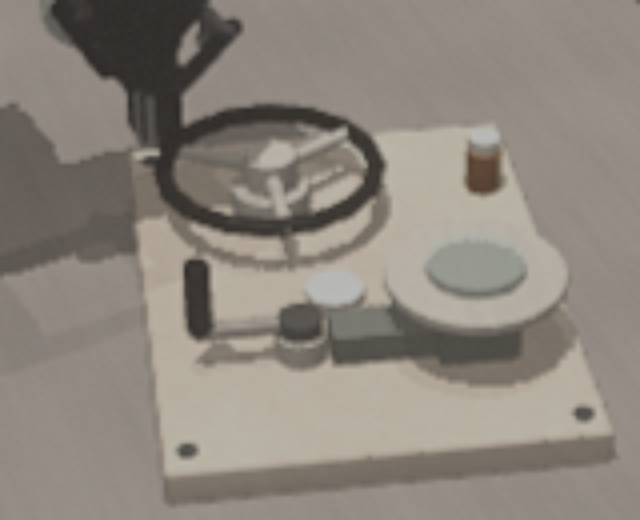

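View pics/top3.png

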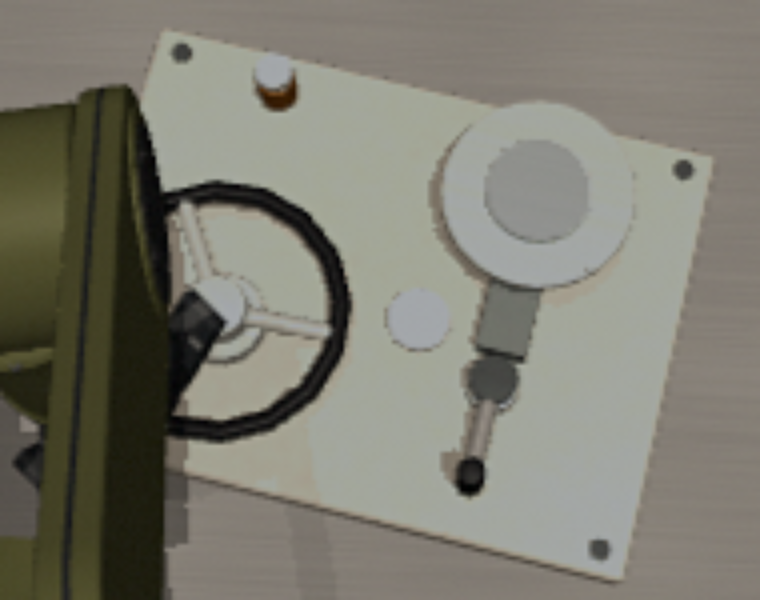

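The spokes have turned about 17–20° and the force is low, so it's working. I'll plan the rest of the first half turn in 40° calls.

```bash
python3 -c "
from h import *
for j in range(4):
  r=plan([polar(139-40*j-5*k,.021,-1,.085) for k in range(1,9)],1); sent(r[-1])
"
```

```text
[[-6,2,0,0,0,5,1],[-13,3,0,0,0,10,1],[-19,4,0,0,0,15,1],[-25,3,0,0,0,20,1],[-32,3,0,0,0,25,1],[-38,2,0,0,0,30,1],[-44,0,0,0,0,35,1],[-50,-2,0,0,0,40,1]]
cmd [5.16100e-01 1.69700e-01 8.50000e-02 1.88947e+02]
[[-6,1,0,0,0,5,1],[-12,2,0,0,0,10,1],[-19,3,0,0,0,15,1],[-25,3,0,0,0,20,1],[-31,2,0,0,0,25,1],[-38,1,0,0,0,30,1],[-44,-1,0,0,0,35,1],[-50,-3,0,0,0,40,1]]
cmd [5.66000e-01 1.74500e-01 8.50000e-02 1.48947e+02]
[[-6,1,0,0,0,5,1],[-12,2,0,0,0,10,1],[-18,3,0,0,0,15,1],[-25,3,0,0,0,20,1],[-31,2,0,0,0,25,1],[-37,1,0,0,0,30,1],[-43,-1,0,0,0,35,1],[-49,-3,0,0,0,40,1]]
cmd [6.06400e-01 1.46600e-01 8.50000e-02 1.08947e+02]
[[-6,2,0,0,0,5,1],[-13,3,0,0,0,10,1],[-19,3,0,0,0,15,1],[-25,3,0,0,0,20,1],[-32,3,0,0,0,25,1],[-38,1,0,0,0,30,1],[-44,0,0,0,0,35,1],[-50,-3,0,0,0,40,1]]
cmd [ 0.6198  0.0984  0.085  68.947 ]
```

Emit:
{"api": "send_rows", "payload": {
  "commands": [
    [-6, 2, 0, 0, 0, 5, 1],
    [-13, 3, 0, 0, 0, 10, 1],
    [-19, 4, 0, 0, 0, 15, 1],
    [-25, 3, 0, 0, 0, 20, 1],
    [-32, 3, 0, 0, 0, 25, 1],
    [-38, 2, 0, 0, 0, 30, 1],
    [-44, 0, 0, 0, 0, 35, 1],
    [-50, -2, 0, 0, 0, 40, 1]
  ]
}}

```text
time: 4.5
eef_pos: [0.5152, 0.1698, 0.0849]
eef_rot: [180.0, -0.2, -171.2]
force: [-2.8, -0.3, 0.2]
width: -0.0001
```

Emit:
{"api": "send_rows", "payload": {
  "commands": [
    [-6, 1, 0, 0, 0, 5, 1],
    [-12, 2, 0, 0, 0, 10, 1],
    [-19, 3, 0, 0, 0, 15, 1],
    [-25, 3, 0, 0, 0, 20, 1],
    [-31, 2, 0, 0, 0, 25, 1],
    [-38, 1, 0, 0, 0, 30, 1],
    [-44, -1, 0, 0, 0, 35, 1],
    [-50, -3, 0, 0, 0, 40, 1]
  ]
}}

```text
time: 5.3
eef_pos: [0.5659, 0.1755, 0.0851]
eef_rot: [180.0, -0.1, 148.8]
force: [-1.9, 2.0, 0.2]
width: -0.0
```

```bash
python3 -c "
from h import *
st()
cv2.imwrite('pics/side4.png',cv2.resize(bot.snapshot('side')[180:310,240:400,::-1],None,fx=4,fy=4))
"
```

```text
t 5.3 [0.5659 0.1755 0.0851] [ 1.800e+02 -1.000e-01  1.488e+02] F [-1.9  2.   0.2] w -0.000 q [ 13.  28.  95.   0.  57. -46.]
```

View pics/side4.png

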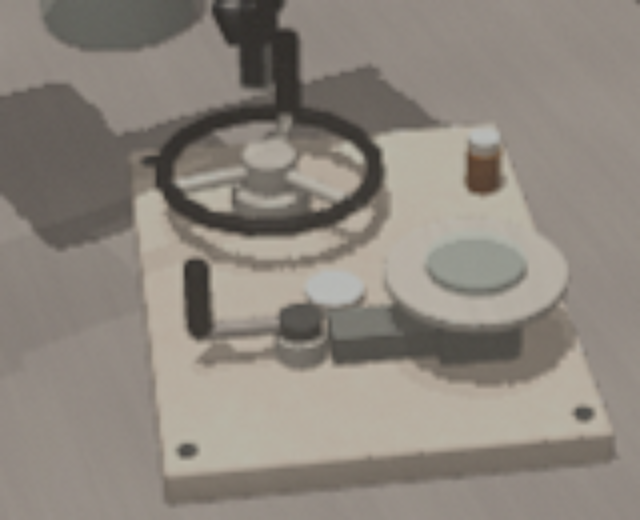

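The handle is at the far left at (287,75), with the fingers behind it and pushing correctly at about 3 N.

Emit:
{"api": "send_rows", "payload": {
  "commands": [
    [-6, 1, 0, 0, 0, 5, 1],
    [-12, 2, 0, 0, 0, 10, 1],
    [-18, 3, 0, 0, 0, 15, 1],
    [-25, 3, 0, 0, 0, 20, 1],
    [-31, 2, 0, 0, 0, 25, 1],
    [-37, 1, 0, 0, 0, 30, 1],
    [-43, -1, 0, 0, 0, 35, 1],
    [-49, -3, 0, 0, 0, 40, 1]
  ]
}}

```text
time: 6.15
eef_pos: [0.6068, 0.1475, 0.0852]
eef_rot: [180.0, -0.1, 108.9]
force: [-0.5, 2.3, 0.2]
width: 0.0001
```

Emit:
{"api": "send_rows", "payload": {
  "commands": [
    [-6, 2, 0, 0, 0, 5, 1],
    [-13, 3, 0, 0, 0, 10, 1],
    [-19, 3, 0, 0, 0, 15, 1],
    [-25, 3, 0, 0, 0, 20, 1],
    [-32, 3, 0, 0, 0, 25, 1],
    [-38, 1, 0, 0, 0, 30, 1],
    [-44, 0, 0, 0, 0, 35, 1],
    [-50, -3, 0, 0, 0, 40, 1]
  ]
}}

```text
time: 6.95
eef_pos: [0.6211, 0.0991, 0.0854]
eef_rot: [179.9, -0.1, 68.9]
force: [1.7, 2.2, -1.1]
width: -0.0002
```

```bash
python3 -c "
from h import *
st()
cv2.imwrite('pics/top5.png',cv2.resize(bot.snapshot('top')[165:315,215:405,::-1],None,fx=4,fy=4))
cv2.imwrite('pics/side5.png',cv2.resize(bot.snapshot('side')[180:310,240:400,::-1],None,fx=4,fy=4))
"
```

```text
t 7.0 [0.6211 0.0991 0.0854] [ 1.799e+02 -1.000e-01  6.890e+01] F [ 1.7  2.2 -1.1] w -0.000 q [ 5. 30. 90.  0. 60. 26.]
```

View pics/side5.png

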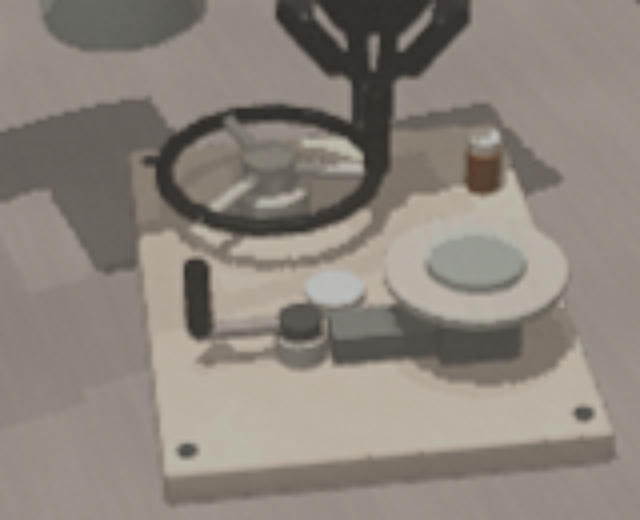

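View pics/top5.png

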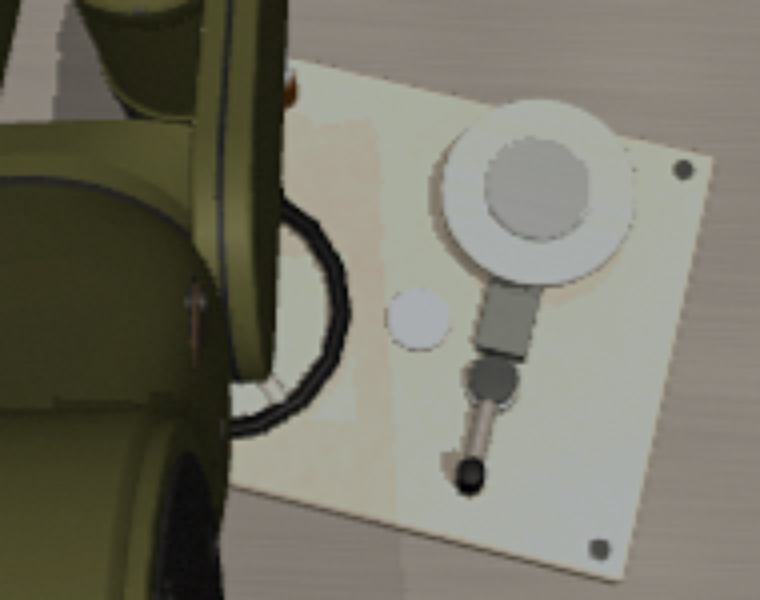

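Half a turn is done, with the handle at the far right. Now I'll back off, rise, turn the tool 180° and come down to push with the other pad edge.

```bash
python3 -c "
from h import *
A=lambda o,z,y: polar(-21,o,-1,z,yaw=y)
r=plan([A(.03,.085,69),A(.04,.09,69),A(.045,.11,69),A(.045,.13,77),A(.045,.13,85),A(.045,.13,93),A(.045,.13,101),A(.045,.13,109)],1);sent(r[-1])
r=plan([A(.045,.13,109+8*k) for k in range(1,9)],1);sent(r[-1])
r=plan([A(.045,.13,min(249,173+8*k)) for k in range(1,9)],1);sent(r[-1])
r=plan([A(.045,z,yy) for z,yy in ((.13,245),(.115,249),(.10,249),(.085,249))]+[A(o,.085,249) for o in (.04,.034,.028,.022)],1);sent(r[-1])
"
```

```text
[[9,0,0,0,0,0,1],[19,0,-5,0,0,0,1],[24,0,-25,0,0,0,1],[24,0,-45,0,0,-8,1],[24,0,-45,0,0,-16,1],[24,0,-45,0,0,-24,1],[24,0,-45,0,0,-32,1],[24,0,-45,0,0,-40,1]]
cmd [  0.6284   0.1208   0.13   108.947 ]
[[0,0,0,0,0,-8,1],[0,0,0,0,0,-16,1],[0,0,0,0,0,-24,1],[0,0,0,0,0,-32,1],[0,0,0,0,0,-40,1],[0,0,0,0,0,-48,1],[0,0,0,0,0,-56,1],[0,0,0,0,0,-64,1]]
cmd [6.28400e-01 1.20800e-01 1.30000e-01 1.72947e+02]
[[0,0,0,0,0,-8,1],[0,0,0,0,0,-16,1],[0,0,0,0,0,-24,1],[0,0,0,0,0,-32,1],[0,0,0,0,0,-40,1],[0,0,0,0,0,-48,1],[0,0,0,0,0,-56,1],[0,0,0,0,0,-64,1]]
cmd [6.28400e-01 1.20800e-01 1.30000e-01 2.36947e+02]
[[0,0,0,0,0,-8,1],[0,0,15,0,0,-12,1],[0,0,30,0,0,-12,1],[0,0,45,0,0,-12,1],[4,-1,45,0,0,-12,1],[10,-2,45,0,0,-12,1],[16,-4,45,0,0,-12,1],[22,-5,45,0,0,-12,1]]
cmd [6.20600e-01 9.96000e-02 8.50000e-02 2.48947e+02]
```

Yaw 249 would put joint 6 past its range here, so I'll stop at 237.

Emit:
{"api": "send_rows", "payload": {
  "commands": [
    [9, 0, 0, 0, 0, 0, 1],
    [19, 0, -5, 0, 0, 0, 1],
    [24, 0, -25, 0, 0, 0, 1],
    [24, 0, -45, 0, 0, -8, 1],
    [24, 0, -45, 0, 0, -16, 1],
    [24, 0, -45, 0, 0, -24, 1],
    [24, 0, -45, 0, 0, -32, 1],
    [24, 0, -45, 0, 0, -40, 1]
  ]
}}

```text
time: 7.85
eef_pos: [0.6291, 0.1222, 0.1308]
eef_rot: [180.0, -0.0, 109.4]
force: [0.0, 0.4, -0.6]
width: 0.0001
```

Emit:
{"api": "send_rows", "payload": {
  "commands": [
    [0, 0, 0, 0, 0, -8, 1],
    [0, 0, 0, 0, 0, -16, 1],
    [0, 0, 0, 0, 0, -24, 1],
    [0, 0, 0, 0, 0, -32, 1],
    [0, 0, 0, 0, 0, -40, 1],
    [0, 0, 0, 0, 0, -48, 1],
    [0, 0, 0, 0, 0, -56, 1],
    [0, 0, 0, 0, 0, -64, 1]
  ]
}}

```text
time: 8.65
eef_pos: [0.6291, 0.1222, 0.1306]
eef_rot: [180.0, 0.0, 173.4]
force: [0.2, -0.5, 0.2]
width: 0.0001
```

Emit:
{"api": "send_rows", "payload": {
  "commands": [
    [0, 0, 0, 0, 0, -8, 1],
    [0, 0, 0, 0, 0, -16, 1],
    [0, 0, 0, 0, 0, -24, 1],
    [0, 0, 0, 0, 0, -32, 1],
    [0, 0, 0, 0, 0, -40, 1],
    [0, 0, 0, 0, 0, -48, 1],
    [0, 0, 0, 0, 0, -56, 1],
    [0, 0, 0, 0, 0, -64, 1]
  ]
}}

```text
time: 9.45
eef_pos: [0.6291, 0.1222, 0.1307]
eef_rot: [-180.0, 0.0, -122.6]
force: [0.8, 0.3, 0.6]
width: 0.0001
```

```bash
python3 -c "
from h import *
import json; json.dump([.6284,.1208,.13,236.947],open('cmd.json','w'))
st()
cv2.imwrite('pics/wr6.png',bot.snapshot('wrist')[:,:,::-1])
A=lambda o,z,y: polar(-21,o,-1,z,yaw=y)
r=plan([A(.045,z,237) for z in (.115,.10,.085)]+[A(o,.085,237) for o in (.04,.035,.03,.025,.022)],1);sent(r[-1])
for j in range(4):
  r=plan([polar(p,.021,1,.085,yaw=min(p+270,237)) for p in [-21-40*j-5*k for k in range(1,9)]],1); sent(r[-1])
"
```

```text
t 9.4 [0.6291 0.1222 0.1307] [-180.     0.  -122.6] F [0.8 0.3 0.6] w 0.000 q [   7.   28.   86.    0.   66. -140.]
[[0,0,15,0,0,0,1],[0,0,30,0,0,0,1],[0,0,45,0,0,0,1],[4,-1,45,0,0,0,1],[9,-2,45,0,0,0,1],[14,-3,45,0,0,0,1],[19,-4,45,0,0,0,1],[22,-5,45,0,0,0,1]]
cmd [6.20600e-01 9.96000e-02 8.50000e-02 2.36947e+02]
[[7,-3,0,0,0,0,1],[13,-5,0,0,0,0,1],[19,-7,0,0,0,3,1],[25,-8,0,0,0,8,1],[31,-9,0,0,0,13,1],[37,-9,0,0,0,18,1],[44,-9,0,0,0,23,1],[50,-8,0,0,0,28,1]]
cmd [6.00000e-01 5.34000e-02 8.50000e-02 2.08947e+02]
[[6,-1,0,0,0,5,1],[13,-2,0,0,0,10,1],[19,-3,0,0,0,15,1],[25,-3,0,0,0,20,1],[31,-2,0,0,0,25,1],[38,-1,0,0,0,30,1],[44,1,0,0,0,35,1],[50,3,0,0,0,40,1]]
cmd [5.54800e-01 3.18000e-02 8.50000e-02 1.68947e+02]
[[6,-2,0,0,0,5,1],[12,-3,0,0,0,10,1],[18,-3,0,0,0,15,1],[25,-3,0,0,0,20,1],[31,-2,0,0,0,25,1],[37,-1,0,0,0,30,1],[43,1,0,0,0,35,1],[49,3,0,0,0,40,1]]
cmd [5.07300e-01 4.41000e-02 8.50000e-02 1.28947e+02]
[[6,-2,0,0,0,5,1],[12,-3,0,0,0,10,1],[19,-3,0,0,0,15,1],[25,-3,0,0,0,20,1],[31,-3,0,0,0,25,1],[38,-2,0,0,0,30,1],[44,0,0,0,0,35,1],[50,2,0,0,0,40,1]]
cmd [4.7740e-01 8.4300e-02 8.5000e-02 8.8947e+01]
```

View pics/wr6.png

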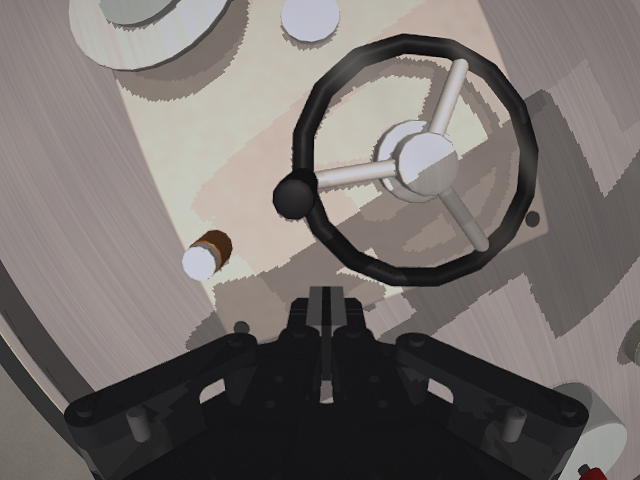

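The handle top shows at (295,197) and the hub at (427,163), with a clear gap to the fingers. I'll check the handle's angle.

```bash
python3 -c "
from h import *
from scipy.optimize import least_squares as L
for uv,z in (((295,197),.119),((427,163),.069)):
  print(L(lambda p: wproj([*p,z])-np.array(uv),[.6,.09],diff_step=1e-2).x)
print(HUB+.07*np.array([np.cos(np.radians(-21)),np.sin(np.radians(-21))]))
"
```

```text
[0.61492307 0.07776327]
[0.55221469 0.10345143]
[0.61315063 0.07891424]
```

Emit:
{"api": "send_rows", "payload": {
  "commands": [
    [0, 0, 15, 0, 0, 0, 1],
    [0, 0, 30, 0, 0, 0, 1],
    [0, 0, 45, 0, 0, 0, 1],
    [4, -1, 45, 0, 0, 0, 1],
    [9, -2, 45, 0, 0, 0, 1],
    [14, -3, 45, 0, 0, 0, 1],
    [19, -4, 45, 0, 0, 0, 1],
    [22, -5, 45, 0, 0, 0, 1]
  ]
}}

```text
time: 10.3
eef_pos: [0.6211, 0.099, 0.0861]
eef_rot: [-179.9, 0.0, -123.1]
force: [-0.5, -0.3, 0.8]
width: -0.0003
```

Emit:
{"api": "send_rows", "payload": {
  "commands": [
    [7, -3, 0, 0, 0, 0, 1],
    [13, -5, 0, 0, 0, 0, 1],
    [19, -7, 0, 0, 0, 3, 1],
    [25, -8, 0, 0, 0, 8, 1],
    [31, -9, 0, 0, 0, 13, 1],
    [37, -9, 0, 0, 0, 18, 1],
    [44, -9, 0, 0, 0, 23, 1],
    [50, -8, 0, 0, 0, 28, 1]
  ]
}}

```text
time: 11.1
eef_pos: [0.6015, 0.0524, 0.0857]
eef_rot: [-179.9, 0.1, -151.3]
force: [2.8, 1.1, -0.6]
width: -0.0001
```

```bash
python3 -c "
from h import *
st()
cv2.imwrite('pics/wr7.png',bot.snapshot('wrist')[:,:,::-1])
"
```

```text
t 11.1 [0.6015 0.0524 0.0857] [-1.799e+02  1.000e-01 -1.513e+02] F [ 2.8  1.1 -0.6] w -0.000 q [   1.   28.   94.   -0.   58. -118.]
```

View pics/wr7.png

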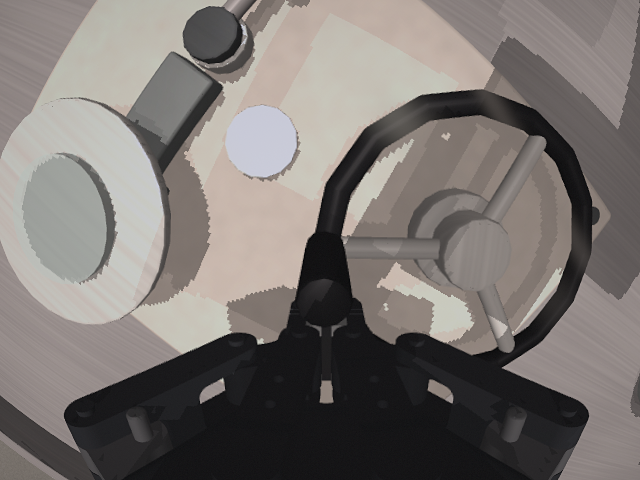

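The handle is centred against the pads at (323,300). I'll continue.

Emit:
{"api": "send_rows", "payload": {
  "commands": [
    [6, -1, 0, 0, 0, 5, 1],
    [13, -2, 0, 0, 0, 10, 1],
    [19, -3, 0, 0, 0, 15, 1],
    [25, -3, 0, 0, 0, 20, 1],
    [31, -2, 0, 0, 0, 25, 1],
    [38, -1, 0, 0, 0, 30, 1],
    [44, 1, 0, 0, 0, 35, 1],
    [50, 3, 0, 0, 0, 40, 1]
  ]
}}

```text
time: 11.95
eef_pos: [0.5563, 0.0314, 0.0858]
eef_rot: [180.0, 0.1, 168.8]
force: [1.4, 0.2, 1.7]
width: -0.0001
```

Emit:
{"api": "send_rows", "payload": {
  "commands": [
    [6, -2, 0, 0, 0, 5, 1],
    [12, -3, 0, 0, 0, 10, 1],
    [18, -3, 0, 0, 0, 15, 1],
    [25, -3, 0, 0, 0, 20, 1],
    [31, -2, 0, 0, 0, 25, 1],
    [37, -1, 0, 0, 0, 30, 1],
    [43, 1, 0, 0, 0, 35, 1],
    [49, 3, 0, 0, 0, 40, 1]
  ]
}}

```text
time: 12.75
eef_pos: [0.5091, 0.0435, 0.0859]
eef_rot: [179.9, 0.1, 128.8]
force: [2.7, 0.3, 0.6]
width: 0.0001
```

Emit:
{"api": "send_rows", "payload": {
  "commands": [
    [6, -2, 0, 0, 0, 5, 1],
    [12, -3, 0, 0, 0, 10, 1],
    [19, -3, 0, 0, 0, 15, 1],
    [25, -3, 0, 0, 0, 20, 1],
    [31, -3, 0, 0, 0, 25, 1],
    [38, -2, 0, 0, 0, 30, 1],
    [44, 0, 0, 0, 0, 35, 1],
    [50, 2, 0, 0, 0, 40, 1]
  ]
}}

```text
time: 13.55
eef_pos: [0.478, 0.0836, 0.0856]
eef_rot: [180.0, 0.1, 88.8]
force: [0.9, -1.6, 0.0]
width: -0.0001
```

```bash
python3 -c "
from h import *
st()
cv2.imwrite('pics/wr8.png',bot.snapshot('wrist')[:,:,::-1])
cv2.imwrite('pics/top8.png',cv2.resize(bot.snapshot('top')[165:315,215:405,::-1],None,fx=4,fy=4))
cv2.imwrite('pics/side8.png',cv2.resize(bot.snapshot('side')[190:310,260:400,::-1],None,fx=5,fy=5,interpolation=cv2.INTER_CUBIC))
"
```

```text
t 13.6 [0.478  0.0836 0.0856] [1.80e+02 1.00e-01 8.88e+01] F [ 0.9 -1.6  0. ] w -0.000 q [  5.  21. 108.  -0.  51.   6.]
```

View pics/wr8.png

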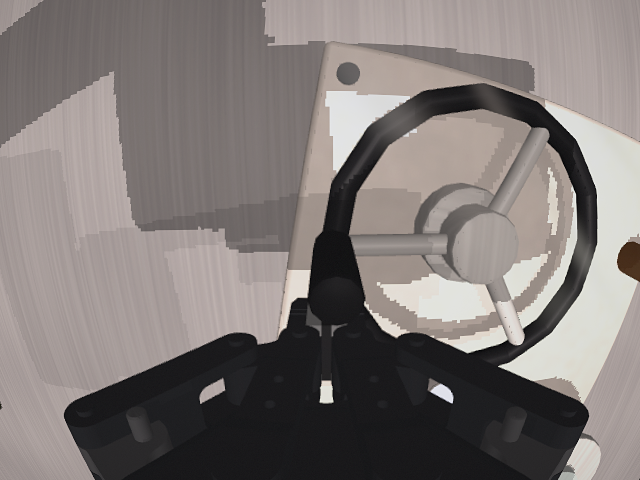

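View pics/top8.png

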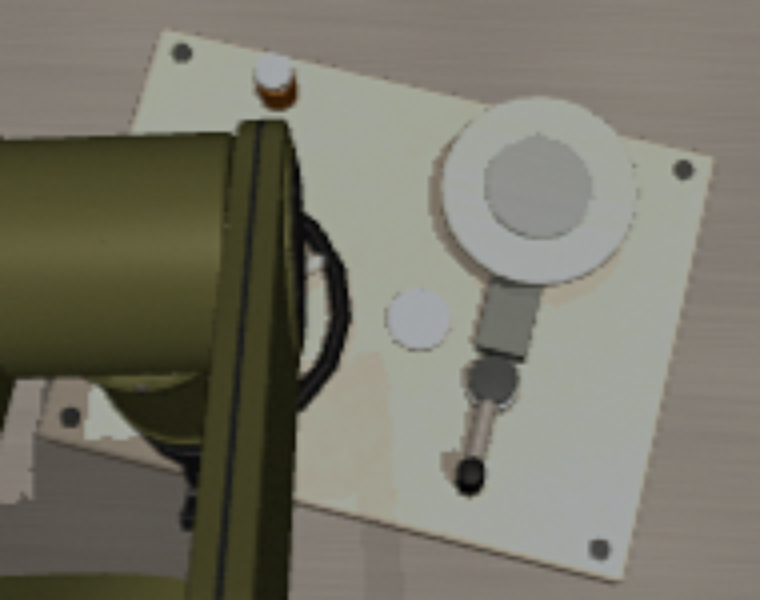

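View pics/side8.png

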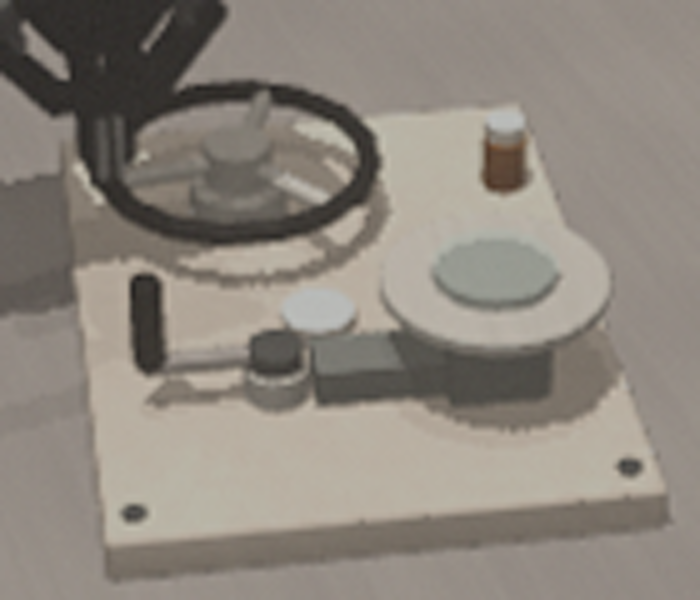

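About 20° remain. I'll push 17° more, then back off and compare against the first pictures.

```bash
python3 -c "
from h import *
r=plan([polar(-181-d,.021,1,.085) for d in (3,6,9,12,14,16,17,17)],1); sent(r[-1])
r=plan([polar(-198,o,1,z) for o,z in ((.026,.085),(.033,.085),(.04,.085),(.04,.11),(.04,.14),(.04,.17),(.05,.2),(.06,.23))],1)
"
```

```text
[[4,0,0,0,0,3,1],[7,-1,0,0,0,6,1],[11,-2,0,0,0,9,1],[15,-2,0,0,0,12,1],[17,-3,0,0,0,14,1],[20,-3,0,0,0,16,1],[21,-3,0,0,0,17,1],[21,-3,0,0,0,17,1]]
cmd [ 0.4748  0.1053  0.085  71.947 ]
[[-5,0,0,0,0,0,1],[-12,0,0,0,0,0,1],[-19,0,0,0,0,0,1],[-19,0,-25,0,0,0,1],[-19,0,-55,0,0,0,1],[-19,0,-85,0,0,0,1],[-29,0,-115,0,0,0,1],[-39,0,-145,0,0,0,1]]
```

Emit:
{"api": "send_rows", "payload": {
  "commands": [
    [4, 0, 0, 0, 0, 3, 1],
    [7, -1, 0, 0, 0, 6, 1],
    [11, -2, 0, 0, 0, 9, 1],
    [15, -2, 0, 0, 0, 12, 1],
    [17, -3, 0, 0, 0, 14, 1],
    [20, -3, 0, 0, 0, 16, 1],
    [21, -3, 0, 0, 0, 17, 1],
    [21, -3, 0, 0, 0, 17, 1]
  ]
}}

```text
time: 14.5
eef_pos: [0.4749, 0.1049, 0.0852]
eef_rot: [-180.0, 0.0, 72.0]
force: [0.1, -2.1, 0.8]
width: -0.0001
```

Emit:
{"api": "send_rows", "payload": {
  "commands": [
    [-5, 0, 0, 0, 0, 0, 1],
    [-12, 0, 0, 0, 0, 0, 1],
    [-19, 0, 0, 0, 0, 0, 1],
    [-19, 0, -25, 0, 0, 0, 1],
    [-19, 0, -55, 0, 0, 0, 1],
    [-19, 0, -85, 0, 0, 0, 1],
    [-29, 0, -115, 0, 0, 0, 1],
    [-39, 0, -145, 0, 0, 0, 1]
  ]
}}

```text
time: 15.3
eef_pos: [0.4626, 0.0677, 0.2315]
eef_rot: [-180.0, -0.0, 72.0]
force: [0.0, 0.2, -0.8]
width: -0.0001
```

```bash
python3 -c "
from h import *
sent([-39,0,-145,0,0,0]);st()
cv2.imwrite('pics/wr9.png',bot.snapshot('wrist')[:,:,::-1])
cv2.imwrite('pics/top9.png',cv2.resize(bot.snapshot('top')[165:315,215:405,::-1],None,fx=4,fy=4,interpolation=cv2.INTER_CUBIC))
cv2.imwrite('pics/side9.png',cv2.resize(bot.snapshot('side')[190:310,260:400,::-1],None,fx=5,fy=5,interpolation=cv2.INTER_CUBIC))
"
```

```text
cmd [4.6270e-01 6.8200e-02 2.3000e-01 7.1947e+01]
t 15.3 [0.4626 0.0677 0.2315] [-180.   -0.   72.] F [ 0.   0.2 -0.8] w -0.000 q [ 3.  9. 99.  0. 72. 21.]
```

View pics/wr9.png

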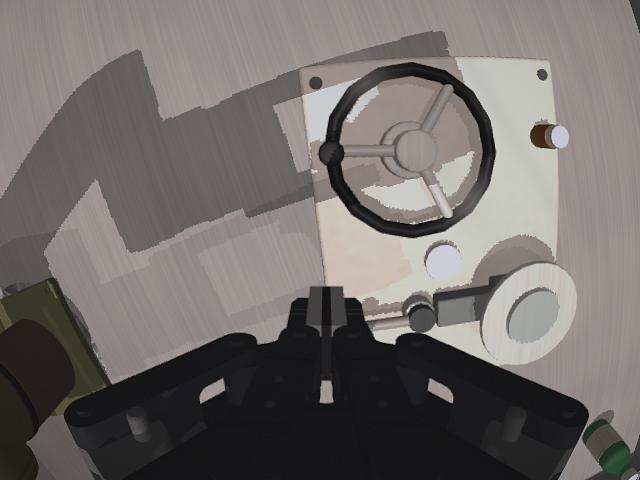

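View pics/top9.png

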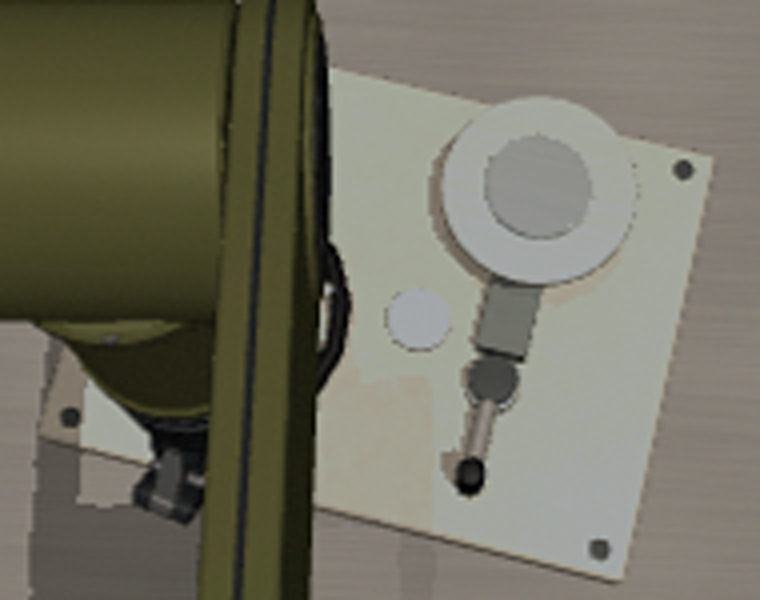

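View pics/side9.png

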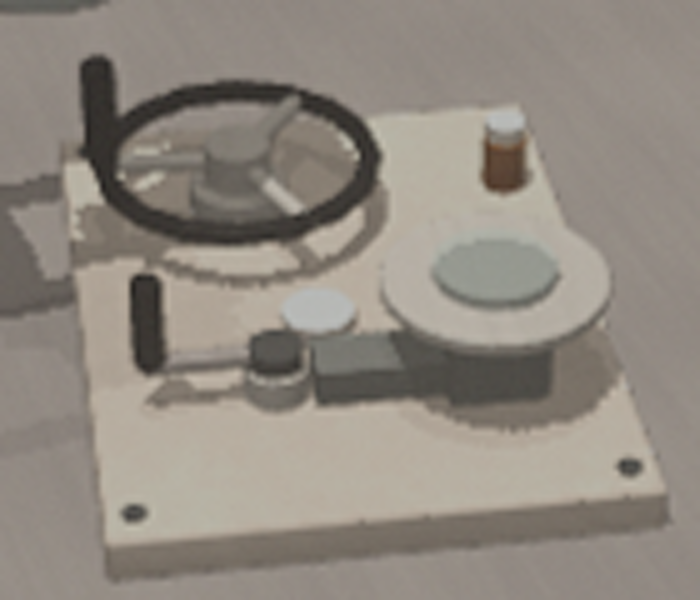

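Side view: the handle top is at (97,61), against (97,57) at the start, so it is back within about 3 mm. The lever hasn't moved. Next is the lever.

```bash
cat >> h.py <<'E'
PIV=np.array([.518,-.0520])
def lev(th,off,z,yaw=None):
    a=np.radians(th); h=PIV+.06*np.array([np.cos(a),np.sin(a)]); tg=np.array([-np.sin(a),np.cos(a)])
    return [*(h-tg*off),z,th-90 if yaw is None else yaw]
E
python3 -c "
from h import *
from scipy.optimize import least_squares as L
for uv,z in (((331,152),.119),((415,150),.069)):
  print(L(lambda p: wproj([*p,z])-np.array(uv),[.5,.1],diff_step=1e-2).x)
T=lev(168.5,.05,.076);print(T)
r=lin(T,1,n=7);sent(r[-1])
r=plan([lev(168.5,o,.076) for o in (.044,.038,.032,.026,.021)]+[lev(168.5+4*k,.021,.076) for k in (1,2,3)],1);sent(r[-1])
r=plan([lev(180.5+5*k,.021,.076) for k in range(1,9)],1);sent(r[-1])
r=plan([lev(220.5+4*k,.021,.076) for k in range(1,7)]+[lev(244.5,.021,.076)]*2,1)
"
```

```text
[0.48678781 0.12522547]
[0.55305836 0.10544094]
[np.float64(0.4691729144436101), np.float64(0.008958311296073322), 0.076, 78.5]
[[-8,3,22,0,0,-1,1],[-16,7,44,0,0,-2,1],[-23,10,66,0,0,-3,1],[-31,14,88,0,0,-4,1],[-39,17,110,0,0,-5,1],[-47,21,132,0,0,-6,1],[-54,24,154,0,0,-7,1],[-54,24,154,0,0,-7,1]]
cmd [4.6880e-01 9.5000e-03 7.6000e-02 7.8947e+01]
[[-6,0,0,0,0,0,1],[-12,0,0,0,0,0,1],[-18,0,0,0,0,0,1],[-24,0,0,0,0,0,1],[-29,0,0,0,0,0,1],[-34,-1,0,0,0,-4,1],[-38,-2,0,0,0,-8,1],[-42,-3,0,0,0,-12,1]]
cmd [ 4.5780e-01 -3.1200e-02  7.6000e-02  9.0947e+01]
[[-6,-2,0,0,0,-5,1],[-11,-3,0,0,0,-10,1],[-17,-4,0,0,0,-15,1],[-22,-4,0,0,0,-20,1],[-28,-3,0,0,0,-25,1],[-33,-3,0,0,0,-30,1],[-39,-1,0,0,0,-35,1],[-44,0,0,0,0,-40,1]]
cmd [ 4.58500e-01 -7.52000e-02  7.60000e-02  1.30947e+02]
[[-4,-1,0,0,0,-4,1],[-9,-2,0,0,0,-8,1],[-13,-3,0,0,0,-12,1],[-17,-3,0,0,0,-16,1],[-22,-3,0,0,0,-20,1],[-26,-3,0,0,0,-24,1],[-26,-3,0,0,0,-24,1],[-26,-3,0,0,0,-24,1]]
```

The wrist view suggests the handle may be 4° short. I'll quantify this from the fixed side camera, as step 1 has to hold before I touch the lever.

```bash
python3 -c "
from h import *
c=bot.camera_info('side');E=np.linalg.inv(c['extrinsics'])
def pr(P):
  q=E[:3,:3]@np.array(P)+E[:3,3]; return np.round([(c['cx']+c['fx']*q[0]/q[2]-260)*5,(c['cy']+c['fy']*q[1]/q[2]-190)*5],1)
H=np.array([.552,.104])
for f in (155,159,161,163,165,167):
  a=np.radians(f);b=np.radians(f-120); d=np.radians(f+120)
  print(f,[pr([*(H+.07*np.array([np.cos(x),np.sin(x)])),z]) for x,z in((a,.119),(b,.063),(d,.063))])
a=cv2.imread('pics/sidec.png');b=cv2.imread('pics/side9.png')
s=np.hstack([a[40:240,60:400],b[40:240,60:400]]);cv2.imwrite('pics/cmp.png',cv2.resize(s,(800,240)))
"
```

```text
155 [array([98. , 52.7]), array([315. ,  95.2]), array([289.8, 220.2])]
159 [array([96.7, 57.5]), array([307.5,  92.6]), array([298.6, 217.7])]
161 [array([96.3, 60. ]), array([303.6,  91.4]), array([302.9, 216.4])]
163 [array([96. , 62.4]), array([299.7,  90.3]), array([307., 215.])]
165 [array([96. , 64.8]), array([295.7,  89.3]), array([311.1, 213.5])]
167 [array([96.1, 67.3]), array([291.6,  88.3]), array([315.1, 211.9])]
```

View pics/cmp.png

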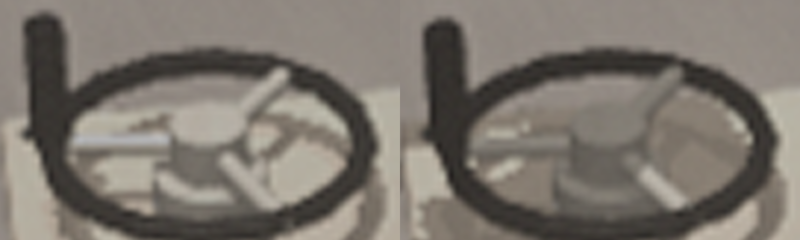

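Handle top and spoke end both agree the wheel is about 3.4° (4 mm) short. That's within tolerance, but I'll nudge it the rest of the way.

```bash
python3 -c "
from h import *
import json;json.dump([.4627,.0682,.23,71.947],open('cmd.json','w'))
r=plan([polar(-198,o,1,z) for o,z in ((.06,.21),(.06,.18),(.05,.15),(.045,.12),(.04,.1),(.04,.085),(.036,.085),(.030,.085))],1);sent(r[-1])
r=plan([polar(-198,.026,1,.085),polar(-198,.023,1,.085)]+[polar(-198-d,.021,1,.085,yaw=71) for d in (0,1,2,3,3.5,3.5)],1);sent(r[-1])
T=lev(168.5,.05,.076)
r=plan([polar(-201.5,o,1,z,yaw=71) for o,z in ((.026,.085),(.033,.085),(.04,.09),(.05,.11),(.06,.13),(.065,.13),(.07,.13),(.07,.13))],1);sent(r[-1])
"
```

```text
[[0,0,20,0,0,0,1],[0,0,50,0,0,0,1],[10,0,80,0,0,0,1],[15,0,110,0,0,0,1],[20,0,130,0,0,0,1],[20,0,145,0,0,0,1],[24,0,145,0,0,0,1],[30,0,145,0,0,0,1]]
cmd [ 0.472   0.0967  0.085  71.947 ]
[[4,0,0,0,0,0,1],[7,0,0,0,0,0,1],[9,0,0,0,0,1,1],[11,0,0,0,0,1,1],[12,0,0,0,0,1,1],[13,-1,0,0,0,1,1],[14,-1,0,0,0,1,1],[14,-1,0,0,0,1,1]]
cmd [ 0.4754  0.1103  0.085  70.947 ]
[[-5,0,0,0,0,0,1],[-12,0,0,0,0,0,1],[-19,-1,-5,0,0,0,1],[-29,-1,-25,0,0,0,1],[-39,-1,-45,0,0,0,1],[-44,-2,-45,0,0,0,1],[-49,-2,-45,0,0,0,1],[-49,-2,-45,0,0,0,1]]
cmd [4.5750e-01 6.4700e-02 1.3000e-01 7.0947e+01]
```

Emit:
{"api": "send_rows", "payload": {
  "commands": [
    [0, 0, 20, 0, 0, 0, 1],
    [0, 0, 50, 0, 0, 0, 1],
    [10, 0, 80, 0, 0, 0, 1],
    [15, 0, 110, 0, 0, 0, 1],
    [20, 0, 130, 0, 0, 0, 1],
    [20, 0, 145, 0, 0, 0, 1],
    [24, 0, 145, 0, 0, 0, 1],
    [30, 0, 145, 0, 0, 0, 1]
  ]
}}

```text
time: 16.25
eef_pos: [0.4714, 0.0968, 0.0844]
eef_rot: [-179.9, 0.1, 71.9]
force: [-0.3, -0.3, 0.9]
width: -0.0001
```

Emit:
{"api": "send_rows", "payload": {
  "commands": [
    [4, 0, 0, 0, 0, 0, 1],
    [7, 0, 0, 0, 0, 0, 1],
    [9, 0, 0, 0, 0, 1, 1],
    [11, 0, 0, 0, 0, 1, 1],
    [12, 0, 0, 0, 0, 1, 1],
    [13, -1, 0, 0, 0, 1, 1],
    [14, -1, 0, 0, 0, 1, 1],
    [14, -1, 0, 0, 0, 1, 1]
  ]
}}

```text
time: 17.05
eef_pos: [0.4755, 0.1105, 0.0853]
eef_rot: [-180.0, 0.0, 70.9]
force: [-0.6, -1.9, 0.6]
width: 0.0001
```

Emit:
{"api": "send_rows", "payload": {
  "commands": [
    [-5, 0, 0, 0, 0, 0, 1],
    [-12, 0, 0, 0, 0, 0, 1],
    [-19, -1, -5, 0, 0, 0, 1],
    [-29, -1, -25, 0, 0, 0, 1],
    [-39, -1, -45, 0, 0, 0, 1],
    [-44, -2, -45, 0, 0, 0, 1],
    [-49, -2, -45, 0, 0, 0, 1],
    [-49, -2, -45, 0, 0, 0, 1]
  ]
}}

```text
time: 17.85
eef_pos: [0.4569, 0.0642, 0.1297]
eef_rot: [-179.9, 0.0, 70.9]
force: [-0.3, 0.4, -0.3]
width: -0.0003
```

```bash
python3 -c "
from h import *
st()
cv2.imwrite('pics/side10.png',cv2.resize(bot.snapshot('side')[190:310,260:400,::-1],None,fx=5,fy=5,interpolation=cv2.INTER_CUBIC))
a=cv2.imread('pics/sidec.png');b=cv2.imread('pics/side10.png')
s=np.hstack([a[40:240,60:400],b[40:240,60:400]]);cv2.imwrite('pics/cmp2.png',cv2.resize(s,(800,240)))
T=lev(168.5,.05,.076);print(T)
r=lin(T,1,n=7);sent(r[-1])
r=plan([lev(168.5,o,.076) for o in (.044,.038,.032,.026,.021)]+[lev(168.5+4*k,.021,.076) for k in (1,2,3)],1);sent(r[-1])
"
```

```text
t 17.9 [0.4569 0.0642 0.1297] [-179.9    0.    70.9] F [-0.3  0.4 -0.3] w -0.000 q [  3.  16. 108.  -0.  56.  22.]
[np.float64(0.4691729144436101), np.float64(0.008958311296073322), 0.076, 78.5]
[[-7,4,8,0,0,-1,1],[-14,8,15,0,0,-2,1],[-21,13,23,0,0,-3,1],[-28,17,31,0,0,-4,1],[-35,21,39,0,0,-5,1],[-42,25,46,0,0,-6,1],[-49,29,54,0,0,-8,1],[-49,29,54,0,0,-8,1]]
cmd [4.6890e-01 8.9000e-03 7.6000e-02 7.8947e+01]
[[-6,0,0,0,0,0,1],[-12,0,0,0,0,0,1],[-18,0,0,0,0,0,1],[-24,0,0,0,0,0,1],[-29,0,0,0,0,0,1],[-33,-1,0,0,0,-4,1],[-37,-2,0,0,0,-8,1],[-42,-3,0,0,0,-12,1]]
cmd [ 4.5790e-01 -3.1700e-02  7.6000e-02  9.0947e+01]
```

View pics/cmp2.png

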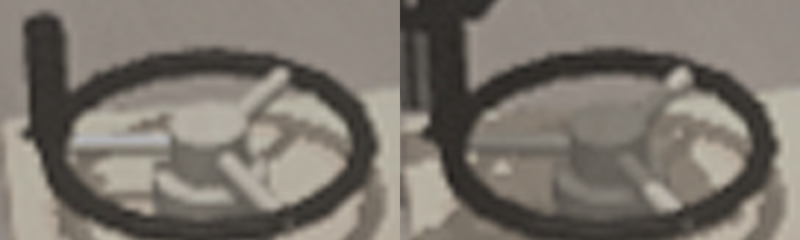

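The spoke ends now match the first picture ((288,70) against (686,70) minus the 400 px panel offset). Now the lever.

Emit:
{"api": "send_rows", "payload": {
  "commands": [
    [-7, 4, 8, 0, 0, -1, 1],
    [-14, 8, 15, 0, 0, -2, 1],
    [-21, 13, 23, 0, 0, -3, 1],
    [-28, 17, 31, 0, 0, -4, 1],
    [-35, 21, 39, 0, 0, -5, 1],
    [-42, 25, 46, 0, 0, -6, 1],
    [-49, 29, 54, 0, 0, -8, 1],
    [-49, 29, 54, 0, 0, -8, 1]
  ]
}}

```text
time: 18.7
eef_pos: [0.4685, 0.0087, 0.0747]
eef_rot: [-179.8, 0.0, 78.9]
force: [-0.3, -0.2, -0.1]
width: 0.0001
```

```bash
python3 -c "
from h import *
st()
cv2.imwrite('pics/side11.png',cv2.resize(bot.snapshot('side')[180:310,240:400,::-1],None,fx=4,fy=4))
"
```

```text
t 18.7 [0.4685 0.0087 0.0747] [-179.8    0.    78.9] F [-0.3 -0.2 -0.1] w 0.000 q [ -4.  21. 111.  -0.  48.   7.]
```

View pics/side11.png

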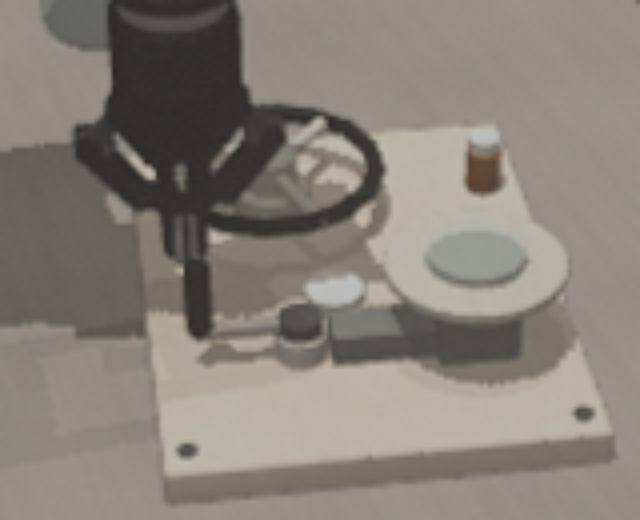

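The fingers stand behind the lever post, clear of the dish at (335,290).

Emit:
{"api": "send_rows", "payload": {
  "commands": [
    [-6, 0, 0, 0, 0, 0, 1],
    [-12, 0, 0, 0, 0, 0, 1],
    [-18, 0, 0, 0, 0, 0, 1],
    [-24, 0, 0, 0, 0, 0, 1],
    [-29, 0, 0, 0, 0, 0, 1],
    [-33, -1, 0, 0, 0, -4, 1],
    [-37, -2, 0, 0, 0, -8, 1],
    [-42, -3, 0, 0, 0, -12, 1]
  ]
}}

```text
time: 19.55
eef_pos: [0.4587, -0.0318, 0.0765]
eef_rot: [179.9, -0.0, 91.1]
force: [1.3, 2.1, -0.1]
width: -0.0001
```

```bash
python3 -c "
from h import *
st()
cv2.imwrite('pics/side12.png',cv2.resize(bot.snapshot('side')[180:310,240:400,::-1],None,fx=4,fy=4))
r=plan([lev(180.5+5*k,.021,.076) for k in range(1,9)],1);sent(r[-1])
r=plan([lev(220.5+4*k,.021,.076) for k in range(1,7)]+[lev(244.5,.021,.076)]*2,1);sent(r[-1])
"
```

```text
t 19.6 [ 0.4587 -0.0318  0.0765] [179.9  -0.   91.1] F [ 1.3  2.1 -0.1] w -0.000 q [ -9.  20. 112.   0.  48. -10.]
[[-5,-2,0,0,0,-5,1],[-10,-3,0,0,0,-10,1],[-16,-4,0,0,0,-15,1],[-22,-4,0,0,0,-20,1],[-27,-4,0,0,0,-25,1],[-33,-3,0,0,0,-30,1],[-38,-2,0,0,0,-35,1],[-43,0,0,0,0,-40,1]]
cmd [ 4.58600e-01 -7.47000e-02  7.60000e-02  1.30947e+02]
[[-4,-1,0,0,0,-4,1],[-9,-2,0,0,0,-8,1],[-13,-3,0,0,0,-12,1],[-18,-4,0,0,0,-16,1],[-22,-4,0,0,0,-20,1],[-26,-4,0,0,0,-24,1],[-26,-4,0,0,0,-24,1],[-26,-4,0,0,0,-24,1]]
cmd [ 4.72600e-01 -9.70000e-02  7.60000e-02  1.54947e+02]
```

View pics/side12.png

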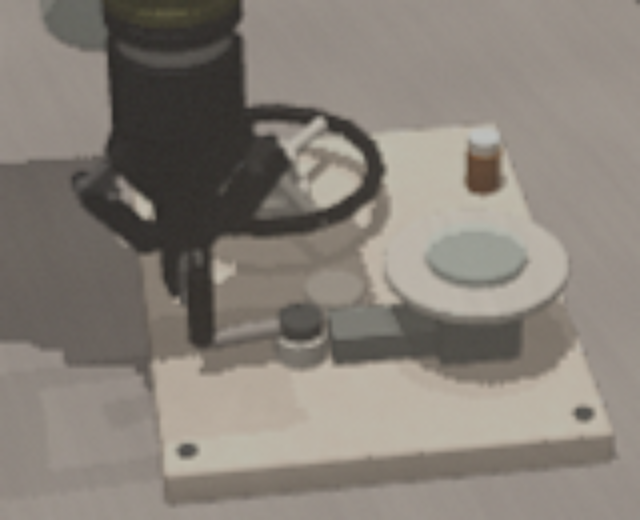

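Emit:
{"api": "send_rows", "payload": {
  "commands": [
    [-5, -2, 0, 0, 0, -5, 1],
    [-10, -3, 0, 0, 0, -10, 1],
    [-16, -4, 0, 0, 0, -15, 1],
    [-22, -4, 0, 0, 0, -20, 1],
    [-27, -4, 0, 0, 0, -25, 1],
    [-33, -3, 0, 0, 0, -30, 1],
    [-38, -2, 0, 0, 0, -35, 1],
    [-43, 0, 0, 0, 0, -40, 1]
  ]
}}

```text
time: 20.4
eef_pos: [0.4581, -0.0746, 0.0763]
eef_rot: [-180.0, -0.1, 131.1]
force: [-1.8, 0.7, 1.5]
width: 0.0003
```

Emit:
{"api": "send_rows", "payload": {
  "commands": [
    [-4, -1, 0, 0, 0, -4, 1],
    [-9, -2, 0, 0, 0, -8, 1],
    [-13, -3, 0, 0, 0, -12, 1],
    [-18, -4, 0, 0, 0, -16, 1],
    [-22, -4, 0, 0, 0, -20, 1],
    [-26, -4, 0, 0, 0, -24, 1],
    [-26, -4, 0, 0, 0, -24, 1],
    [-26, -4, 0, 0, 0, -24, 1]
  ]
}}

```text
time: 21.2
eef_pos: [0.4726, -0.097, 0.0762]
eef_rot: [-180.0, -0.0, 154.8]
force: [-0.5, 0.5, -0.9]
width: -0.0002
```

```bash
python3 -c "
from h import *
st()
cv2.imwrite('pics/side13.png',cv2.resize(bot.snapshot('side')[180:310,240:400,::-1],None,fx=4,fy=4))
cv2.imwrite('pics/top13.png',cv2.resize(bot.snapshot('top')[165:315,215:405,::-1],None,fx=4,fy=4))
"
```

```text
t 21.2 [ 0.4726 -0.097   0.0762] [-180.    -0.   154.8] F [-0.5  0.5 -0.9] w -0.000 q [-17.  21. 109.  -0.  49. -81.]
```

View pics/side13.png

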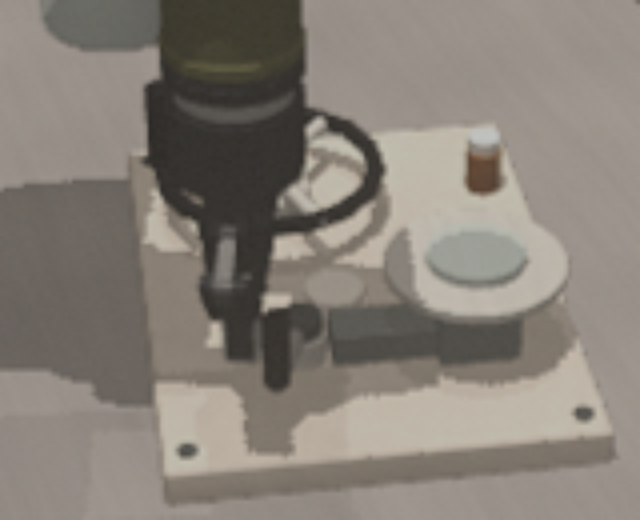

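View pics/top13.png

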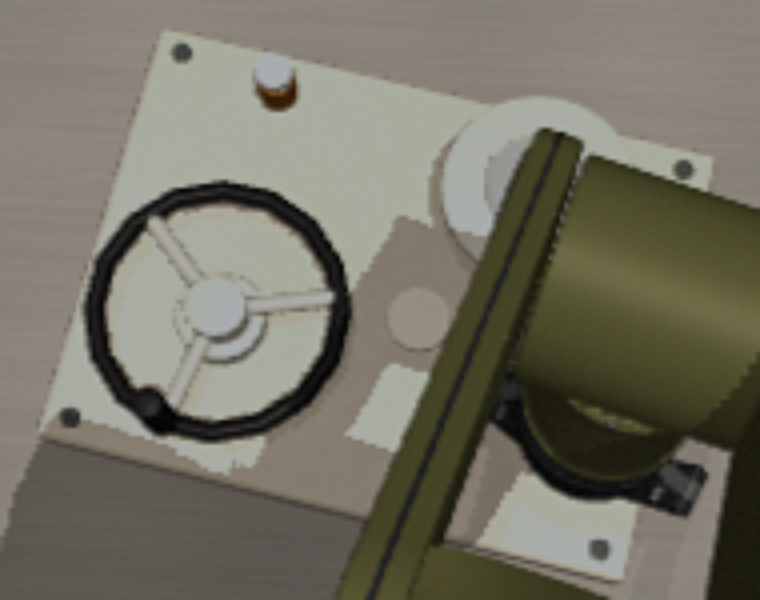

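Top view: the handle is back at (150,404), exactly where it started. The lever is nearly over, so I'll push it gently to its stop.

```bash
python3 -c "
from h import *
r=plan([lev(244.5+d,.021,.076,yaw=157) for d in (1,2,3,4,5,6,6,6)],1);sent(r[-1])
"
```

```text
[[-2,0,0,0,0,-2,1],[-3,-1,0,0,0,-2,1],[-4,-1,0,0,0,-2,1],[-5,-1,0,0,0,-2,1],[-6,-2,0,0,0,-2,1],[-7,-2,0,0,0,-2,1],[-7,-2,0,0,0,-2,1],[-7,-2,0,0,0,-2,1]]
cmd [ 4.78100e-01 -1.01800e-01  7.60000e-02  1.56947e+02]
```

Emit:
{"api": "send_rows", "payload": {
  "commands": [
    [-2, 0, 0, 0, 0, -2, 1],
    [-3, -1, 0, 0, 0, -2, 1],
    [-4, -1, 0, 0, 0, -2, 1],
    [-5, -1, 0, 0, 0, -2, 1],
    [-6, -2, 0, 0, 0, -2, 1],
    [-7, -2, 0, 0, 0, -2, 1],
    [-7, -2, 0, 0, 0, -2, 1],
    [-7, -2, 0, 0, 0, -2, 1]
  ]
}}

```text
time: 22.1
eef_pos: [0.4789, -0.1018, 0.0764]
eef_rot: [180.0, 0.0, 156.9]
force: [-1.3, 0.2, -0.5]
width: -0.0001
```

Emit:
{"api": "send_rows", "payload": {
  "commands": [
    [-0.5, 0, 0, 0, 0, 0, 1],
    [-1, 0, 0, 0, 0, 0, 1],
    [-1.5, 0, 0, 0, 0, 0, 1],
    [-2, 0, 0, 0, 0, 0, 1],
    [-2, 0, 0, 0, 0, 0, 1],
    [-2, 0, 0, 0, 0, 0, 1],
    [-2, 0, 0, 0, 0, 0, 1],
    [-2, 0, 0, 0, 0, 0, 1]
  ]
}}

```text
time: 22.9
eef_pos: [0.4804, -0.1026, 0.0763]
eef_rot: [-180.0, 0.0, 157.0]
force: [-2.5, 0.5, -0.3]
width: 0.0003
```

```bash
python3 -c "
from h import *
sent([-2,0,0,0,0,0]);st()
cv2.imwrite('pics/wr14.png',bot.snapshot('wrist')[:,:,::-1])
cv2.imwrite('pics/side14.png',cv2.resize(bot.snapshot('side')[190:310,260:400,::-1],None,fx=5,fy=5,interpolation=cv2.INTER_CUBIC))
"
```

```text
cmd [ 4.80000e-01 -1.02600e-01  7.60000e-02  1.56947e+02]
t 22.9 [ 0.4804 -0.1026  0.0763] [-180.    0.  157.] F [-2.5  0.5 -0.3] w 0.000 q [-17.  22. 108.  -0.  50. -84.]
```

View pics/side14.png

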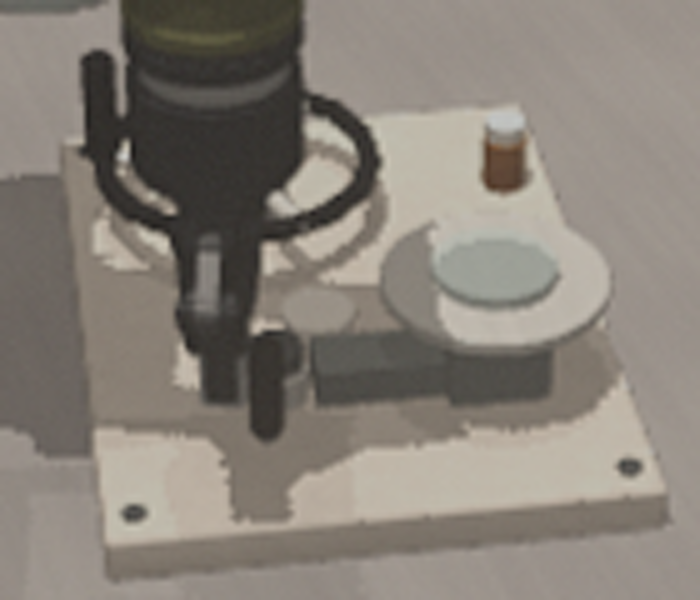

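```bash
python3 -c "
from h import *
p=s(266,338,.099);q=s(277,345,.055);print(p,q,np.degrees(np.arctan2(*(p-q)[1::-1])))
p=s(145,280,.099);print(p,np.degrees(np.arctan2(*(p-q)[1::-1])), np.hypot(*(p-q)[:2]))
"
```

```text
[ 0.501103   -0.10309243  0.099     ] [ 0.52223064 -0.05312477  0.055     ] -112.91991678087119
[ 0.4623908  -0.04139664  0.099     ] 168.91104477063806 0.06097831490416543
```

Emit:
{"api": "send_rows", "payload": {
  "commands": [
    [-0.5, 0, 0, 0, 0, 0, 1],
    [-1, 0, 0, 0, 0, 0, 1],
    [-1.5, 0, 0, 0, 0, 0, 1],
    [-2, 0, 0, 0, 0, 0, 1],
    [-2.5, 0, 0, 0, 0, 0, 1],
    [-3, 0, 0, 0, 0, 0, 1],
    [-3, 0, 0, 0, 0, 0, 1],
    [-3, 0, 0, 0, 0, 0, 1]
  ]
}}

```text
time: 23.8
eef_pos: [0.4814, -0.103, 0.0762]
eef_rot: [-180.0, -0.2, 156.9]
force: [-5.9, 1.9, 4.4]
width: 0.0001
```

The force has risen to 6 N and the fingers stopped 2 mm short of the command, so the lever is at its stop. Backing off.

Emit:
{"api": "send_rows", "payload": {
  "commands": [
    [4, 0, 0, 0, 0, 0, 1],
    [9, 0, 0, 0, 0, 0, 1],
    [15, 0, 0, 0, 0, 0, 1],
    [20, 0, -10, 0, 0, 0, 1],
    [25, 0, -40, 0, 0, 0, 1],
    [30, 0, -80, 0, 0, 0, 1],
    [40, 0, -120, 0, 0, 0, 1],
    [50, 0, -150, 0, 0, 0, 1]
  ]
}}

```text
time: 24.6
eef_pos: [0.4376, -0.0841, 0.2295]
eef_rot: [180.0, 0.2, 156.9]
force: [0.9, -0.7, 0.5]
width: 0.0001
```

Emit:
{"api": "send_rows", "payload": {
  "commands": [
    [20, 0, 0, 0, 0, 0, 1],
    [40, 0, 0, 0, 0, 0, 1],
    [50, 0, -10, 0, 0, 0, 1],
    [50, 0, -20, 0, 0, 0, 1],
    [50, 0, -20, 0, 0, 0, 1],
    [50, 0, -20, 0, 0, 0, 1],
    [50, 0, -20, 0, 0, 0, 1],
    [50, 0, -20, 0, 0, 0, 1]
  ]
}}

```text
time: 25.4
eef_pos: [0.3914, -0.0647, 0.2459]
eef_rot: [-180.0, -0.1, 156.9]
force: [0.2, 0.1, -0.1]
width: 0.0002
```

```bash
python3 -c "
from h import *
st()
cv2.imwrite('pics/wr15.png',bot.snapshot('wrist')[:,:,::-1])
cv2.imwrite('pics/side15.png',cv2.resize(bot.snapshot('side')[190:310,260:400,::-1],None,fx=5,fy=5,interpolation=cv2.INTER_CUBIC))
cv2.imwrite('pics/top15.png',cv2.resize(bot.snapshot('top')[165:315,215:405,::-1],None,fx=4,fy=4,interpolation=cv2.INTER_CUBIC))
"
```

```text
t 25.4 [ 0.3914 -0.0647  0.2459] [-1.800e+02 -1.000e-01  1.569e+02] F [ 0.2  0.1 -0.1] w 0.000 q [-15.   3. 105.  -0.  73. -82.]
```

View pics/side15.png

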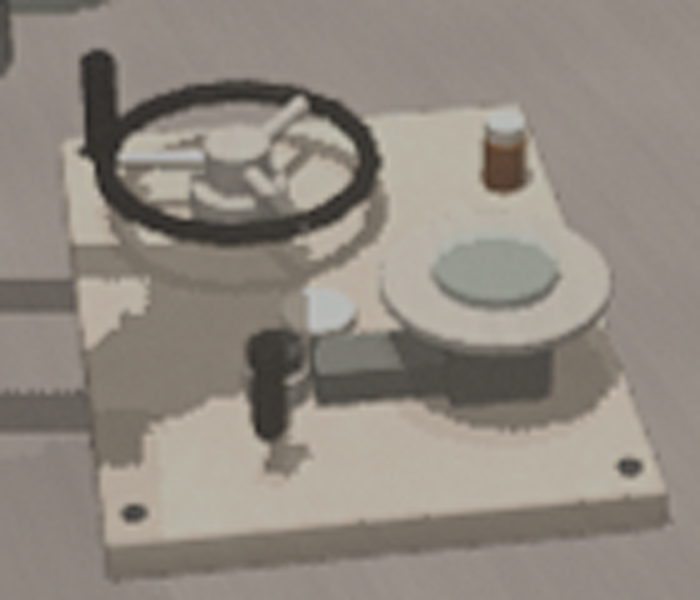

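View pics/top15.png

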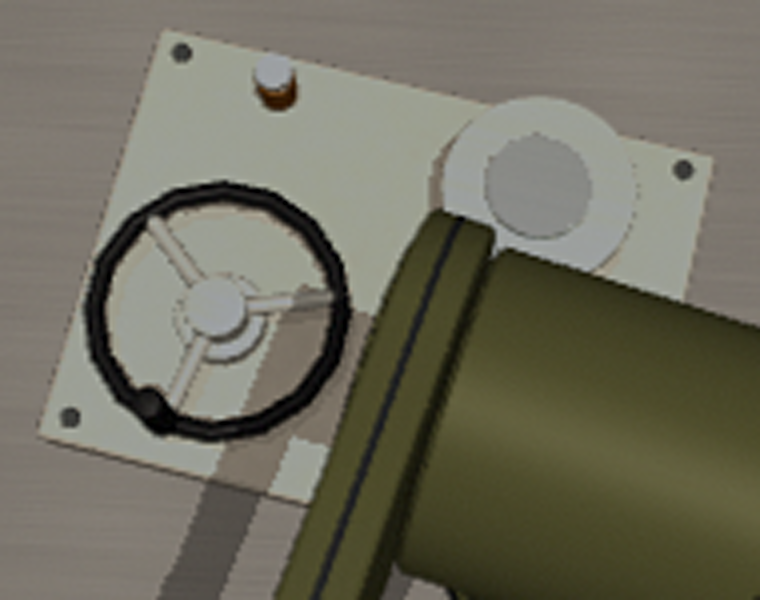

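Handle and spokes match the first pictures, the post top at (269,345) puts the lever at its stop, and the dish and vial are unmoved. Nothing is touching the arm, so I'll hand in.

```bash
python3 -c "
from h import *
p=s(269,343,.099);q=s(277,345,.055);print(np.degrees(np.arctan2(*(p-q)[1::-1]))%360-169)
print(bot.hand_in())
"
```

```text
79.71630560674612
the job is handed in; nothing more can be done
None
```

I pushed the hand wheel clockwise through one full turn with shut fingertips, in two half turns with a change of pad side between. I then pushed the clamp lever to its stop, backed the arm clear, and handed the job in at about 25.5 s; no verdict came back.

**Wheel:** after the full turn it stood about 3.4° (4 mm) short, so I nudged it on before touching the lever. In the last top and side pictures the handle and spokes sit within about a pixel of the first ones.

**Lever:** it measures about 79.7° (1.39 rad) from the base's -x direction, against a stop at 1.4 rad. At the end the push force rose to about 6–8 N with the fingers held 2 mm short, which fits the stop.

**Bystanders and forces:** the dish and vial look unmoved in the last pictures. I did not check the dome, tip box and jar at the end, but the arm never worked near them. Pushing forces were about 2–3 N at the ends of the moves, apart from the lever stop. The wrist read about zero after backing off.

**One disagreement:** the wrist, top and side cameras differed by about 4 mm in x. I settled the final wheel position by comparing pictures from the same fixed cameras instead.

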